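# Turn a lacquered plaque over on the drying rack

### The job

Pick up the orange-handled lifter, slide its blade under the free edge of the pink plaque on the low bed of the drying rack, and tip the plaque over the step so that it lies flat on the raised bed with its bare wooden side up; the lacquer is tacky, so never touch the plaque with the gripper. Then lay the lifter flat back on its cork mat and let go of it, and after that push the fan's switch lever all the way over, away from the robot, to start the drying. Leave the bottle, thread spool and embroidery hoop where they are.

Things in the scene. Friction and masses are not known exactly. Their poses are not given: they have to be found in the camera images.
- lifter: Lifter, 70 g: thin steel blade with an upright orange grip at its back. Origin on the underside below the middle of the grip; +x runs to the blade's tip, z up. Blade 32 mm wide, 2.5 thick, underside at z = 0. Grip 34 mm long (x), 14 wide (y), z = 6 to 62 mm, above a 34 x 32 x 6 mm foot; hold it across its 14 mm. At first it lies blade down on the mat, roughly along the mat's x.
- lifter_tip (a point): The middle of the blade's tip edge, on the underside, 90 mm ahead of the lifter's origin.
- mat: Fixed cork mat, the lifter's place, 170 x 90 mm (x, y) and 6 mm thick. Origin at the centre of its underside, on the table. It may be on the robot's left or right; the fan is then on the other side.
- rack: Fixed wooden rack. Origin on the table under the step between its beds; +x roughly away from the robot, z up. Each bed is two slats 14 mm wide along x, centred at y = -34 and 34 mm: low bed x -95 to 0, top at z = 16; raised bed x 0 to 102, top at z = 24, ended by a stop 36 high. Between the slats it is open, also at the low bed's end, down to a base plate with its top at z = 4.
- plaque: Square plaque 80 x 80 x 6 mm, about 30 g, origin at its centre. +z face pink with a white flower, -z face bare wood with a dark square outline. At first pink side up on the low bed, nearly square to it, far edge about 2 to 10 mm short of the step. If its free edge is lifted, the far edge slides to the step and pivots there; pushed past upright, it falls onto the raised bed.
- fan: Fixed small desk fan on a foot of 150 x 70 mm; white housing 120 x 50 mm (x, y), top 110 mm above the table, with the switch on it. Origin on the table under its centre; x is the direction in which the lever is pushed, roughly away from the robot.
- switch (a joint): The fan's switch lever, a bar with a red 26 mm ball 60 mm from its hinge. The hinge runs along the fan's y, 132 mm above the table over the fan's origin. At 0 rad (off) it leans 0.5 rad from upright to the fan's -x, at 1.0 rad (on, end stop) 0.5 rad to +x. Starts at 0 to 0.2, takes about 1 N at the ball, stays where it is left.
- switch_tip (a point): The centre of the ball on the switch lever.
- bottle: Bystander: standing water bottle, 60 mm wide, 190 mm high. Origin at the centre of its underside.
- spool: Bystander: standing wooden thread spool, 40 mm wide, 50 mm high. Origin at the centre of its underside.
- hoop: Bystander: wooden embroidery hoop lying flat, 80 mm wide, 10 mm high. Origin at the centre of its underside.

How it is judged:
By the outcome, as a careful person would: the job done as asked, in the order asked, and still so for the second after the job is handed in, with the robot touching nothing.
It also fails if it takes over 67 s, if anything falls off the work surface, if the arm or the gripper's body presses on something with over 40 N, if the wrist force passes 120 N, or if a joint passes its speed limit or range.

### The arm

A 7-joint arm with a two-finger parallel gripper is mounted at the origin on the work surface. World frame = base frame: x ahead of the robot, y to its left, z up, the work surface at z = 0. Lengths are in m, angles in rad, forces in N, time in s.
With the tool pointing down it reaches from about 0.4 to 0.85 m from the base axis. Payload 10.4 kg.
Tool frame: the origin (TCP) lies midway between the tips of the shut fingers; the grasp point (between the pads) lies 19 mm behind it (grip_point_offset is the distance from the TCP to the grasp point, in m); y points along the fingers, z is the direction in which the jaws open and shut, and the axes are right-handed (so a half turn about y gives the same grasp; the last joint's range is limited). The gripper opens to 85 mm and grips with 20 to 120 N. Pads are 22 mm wide; open, the fingers measure 114 mm over their backs; the gripper's body (76 mm by 85 mm) begins 54 mm behind the grasp point. The pads swing forward as they close: fully open they stand 13 mm farther back than shut.
Start: joints at [-1.242, 0.332, -0.065, 1.46, 0.022, 1.35, -0.088], TCP at [0.215, 0.587, 0.194] pointing down, gripper open.
Joint ranges: [-2.6, 2.6], [-0.5, 2.12], [-1.47, 1.34], [0.16, 2.42], [-1.27, 4.41], [0.06, 2.06], [-2.6, 2.6]. Speed limits (rad/s): [2.22, 2.22, 2.79, 2.79, 3.14, 3.14, 3.14].

### API

Orientations are given as a unit quaternion [x, y, z, w].
In Python, from workcell import * gives the robot as it stands.
- The arm moves only by the tool send_rows, never from a script. Its argument "motion" is a list of rows, each a list of 7 numbers: the opening in per cent of the stroke, from 0 (shut) to 100 (fully open), then the shift along the tool's x, y, z in m, then the turn, a rotation vector about the tool's x, y, z in rad. In form: [[claw, tx, ty, tz, ax, ay, az], ...]. A call has 1 to 10 rows; each row is the pose to reach, as a shift and turn from the pose commanded when the call began, along the tool's axes at that moment; what a row does not reach only later rows make up. A row lasts 1/12 s, in which the tool goes at most 41.7 mm and 7.16 degrees, less where a joint would pass 70% of its speed; a pose out of reach is approached as far as the arm can. A call with a gripper value outside its range is refused whole. The fingers move at their own pace and stop on an object; "squeeze" is the grip in N (left out, the last holds). Time passes only in rows, so rows that repeat a pose let the fingers close. It gives the time, the measured TCP pose, the force and the opening at its end, in the units of the state.
- get_obs(): the state, without advancing time (a new reading comes with each control period).
- camera(name): name is "side" or "top"; returns a dict with "pixels" (480x640x3 uint8, red, green, blue), "range_z" (480x640 float32, m along the optical axis (not along the pixel's ray), 0 where there is no reading), "fovy" (degrees; the focal length in pixels is half the picture's height over the tangent of half this angle, whatever the lens; pixels are square), "cx", "cy" (the principal point, pixels), "view" (4x4, takes a point from world to camera coordinates). Camera axes: x right, y down, z forward; pixel columns grow to the right and rows downward; lengths in m; the calibration is good to about 2 mm. A picture is of the moment at which its call begins.
- hand_in(): hands the job in, once; it reports no verdict.
The state is a dict: "clock": time; "joint_pos": joint angles; "joint_velocities": joint speeds; "tau": joint torques, N m; "position": TCP position; "ee_rot": TCP orientation; "ft_force": force on the tool from outside, world axes, zero at the start; "torque": the same for the moment, N m; "grip_width": opening from 0.0 (shut) to 1.0 (fully open).
Only numpy, scipy, OpenCV 4.12 (cv2) and the standard library are available. Lean on these libraries where they do the work, as an engineer would, in place of code of your own. Each camera call takes 0.05 s, during which the arm holds its last target.

## Working session

There is one attempt and no reset: what is moved stays moved. The work goes in short steps, Python scripts to look and compute and a tool call to move; the robot and the scene stay as the last step left them, time stands still between calls to the robot, and variables do not carry over. Pictures are saved under pics/ and viewed, and the job is handed in when it is done.

Besides the shell and the picture viewer there is one more tool, called after ">>>" by a JSON object that holds its "name" and its "arguments". send_rows: Moves the arm, as the interface text tells. Its arguments: {"type":"object","properties":{"motion":{"type":"array"},"squeeze":{"type":"number"}},"required":["motion"]}

```bash
mkdir -p pics; ls
python3 - <<'E'
from workcell import *
import cv2, numpy as np
o=get_obs(); print(o)
for n in ("side","top"):
    c=camera(n); cv2.imwrite(f"pics/{n}0.png",c["pixels"][:,:,::-1]); np.savez(f"{n}0.npz",**c)
    print(n,c["fovy"],c["cx"],c["cy"]); print(c["view"])
E
```

```text
pics
{'clock': 0.0, 'joint_pos': array([-1.24158562,  0.33287527, -0.06471897,  1.46093913,  0.02161938,
        1.34987575, -0.08849769]), 'joint_velocities': array([ 0.0006997 ,  0.00139924, -0.00082366,  0.00121108, -0.00026579,
        0.00103065, -0.00051637]), 'tau': array([-8.45791928e-04, -6.25468969e+01,  4.82579134e-02, -3.91575301e+01,
        1.61053083e-02,  1.02362124e-02, -1.89304478e-05]), 'position': array([0.21523204, 0.58632485, 0.19321494]), 'ee_rot': array([ 0.69668944, -0.12378741,  0.12366769, -0.69570597]), 'ft_force': array([ 0.37996551, -0.19157176,  0.22436268]), 'torque': array([-0.01480176,  0.04223939, -0.02040764]), 'grip_width': 1.0013755778023377}
side 51.90902803707893 323.85885566080543 245.5292552511575
[[ 0.88959834 -0.45625885  0.02103936 -0.53140817]
 [-0.20754707 -0.44484313 -0.87122833  0.24427863]
 [ 0.40686485  0.77067662 -0.49042689  0.92261354]
 [ 0.          0.          0.          1.        ]]
top 55.99887438934044 324.6511899443465 238.97285254738543
[[-0.01452758 -0.99989119  0.00256122  0.0256117 ]
 [-0.98379161  0.01383572 -0.17878101  0.61157374]
 [ 0.17872612 -0.00511696 -0.98388556  0.96259721]
 [ 0.          0.          0.          1.        ]]
```

View pics/side0.png

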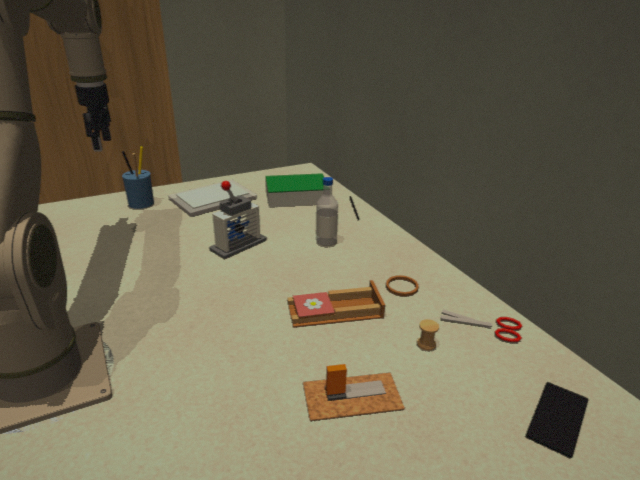

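View pics/top0.png

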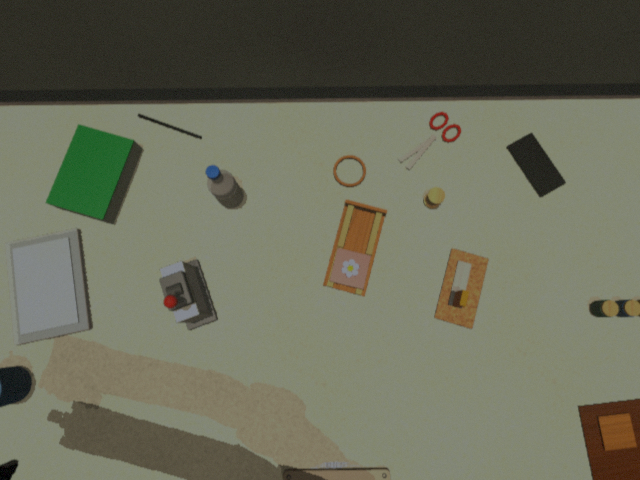

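The side view shows the fan at (237,225), the plaque at (315,305) on the rack, the lifter's grip at (337,380) on the mat, and the spool at (428,335). In the top view the rack is at (355,245), the mat at (462,288), the lifter's grip at (460,298), the red ball at (171,300), the hoop at (349,171), the spool at (434,197) and the bottle at (222,182). Next I'll measure these.

```bash
cat > h.py <<'E'
import numpy as np, cv2
def load(f): return dict(np.load(f))
def K(c):
    f=240/np.tan(np.radians(float(c["fovy"]))/2); return f,float(c["cx"]),float(c["cy"])
def plane(c,uv,z):
    uv=np.atleast_2d(np.asarray(uv,float)); f,cx,cy=K(c); V=c["view"]; R=V[:3,:3];t=V[:3,3]
    d=np.c_[(uv[:,0]-cx)/f,(uv[:,1]-cy)/f,np.ones(len(uv))]@R; o=-R.T@t
    s=(z-o[2])/d[:,2]; return o+d*s[:,None]
def cloud(c):
    f,cx,cy=K(c); V=c["view"];R=V[:3,:3];t=V[:3,3]; z=c["range_z"].astype(float)
    v,u=np.mgrid[:480,:640]; p=np.stack([(u-cx)/f*z,(v-cy)/f*z,z],-1); return (p-t)@R
def proj(c,P):
    f,cx,cy=K(c);q=np.atleast_2d(P)@c["view"][:3,:3].T+c["view"][:3,3]
    return np.c_[q[:,0]/q[:,2]*f+cx,q[:,1]/q[:,2]*f+cy]
def crop(c,x0,y0,x1,y1,s,fn):
    im=np.ascontiguousarray(c["pixels"][y0:y1,x0:x1,::-1]); cv2.imwrite(fn,cv2.resize(im,None,fx=s,fy=s,interpolation=cv2.INTER_CUBIC))
E
python3 - <<'E'
from h import *
t=load("top0.npz");s=load("side0.npz")
crop(t,310,190,510,340,4,"pics/tc.png"); crop(s,270,270,430,420,4,"pics/sc.png"); 
crop(t,140,240,240,340,6,"pics/tf.png"); crop(s,190,160,290,270,5,"pics/sf.png")
for n,c in(("top",t),("side",s)):
    P=cloud(c); hsv=cv2.cvtColor(c["pixels"],cv2.COLOR_RGB2HSV)
    print(n,"table z", [np.round(P[v,u],4).tolist() for u,v in ([(400,350),(280,200)] if n=="top" else [(200,350),(450,420)])])
E
```

```text
top table z [[0.3627, -0.1507, 0.0036], [0.719, 0.123, 0.0003]]
side table z [[0.287, -0.0563, -0.0016], [0.627, -0.4209, -0.0008]]
```

View pics/tc.png

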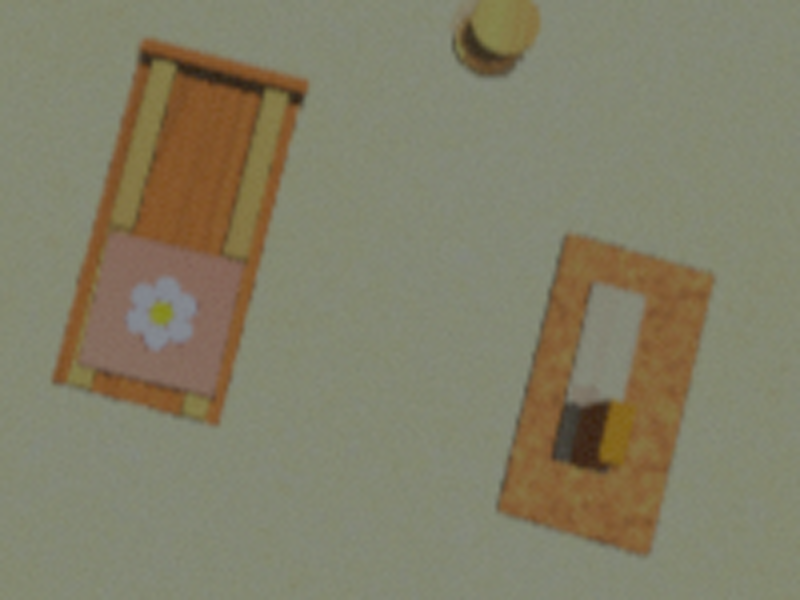

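View pics/sc.png

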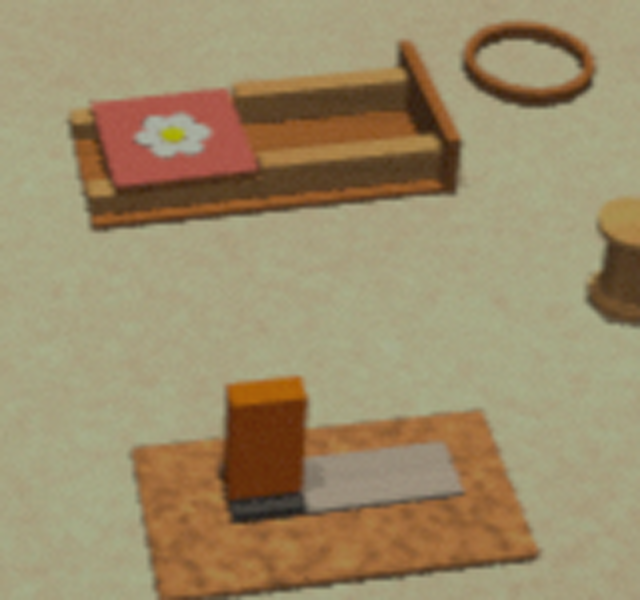

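View pics/tf.png

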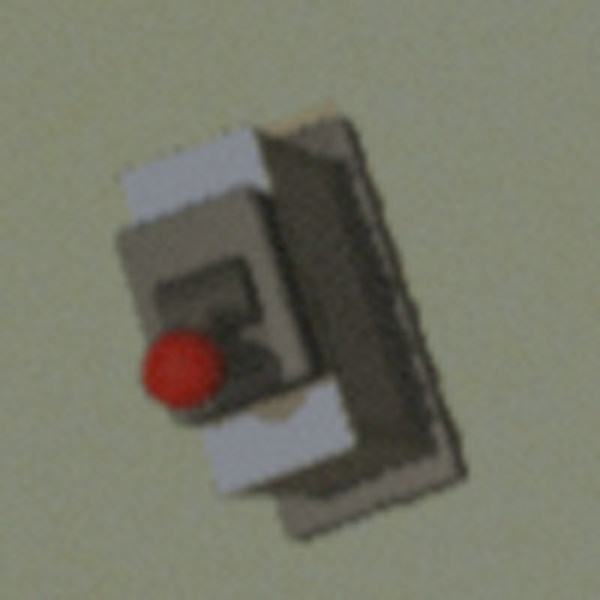

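Run:
```python
from h import *
t=load("top0.npz");s=load("side0.npz")
def q(p,o=(310,190),k=4): return (np.array(p,float)+.5)/k-.5+o
def rep(n,P): 
    print(n,np.round(P[:,:3],4).tolist())
def ang(a,b): d=b-a; return np.degrees(np.arctan2(d[1],d[0]))
T=lambda pts,z: plane(t,[q(p) for p in pts],z)
S=lambda pts,z: plane(s,[q(p,(270,270),4) for p in pts],z)
# plaque: far-left, far-right, near-right, near-left
for n,P in(("topPl",T([(110,232),(247,260),(215,393),(79,362)],.022)),("sidePl",S([(233,91),(258,162),(117,186),(92,102)],.022))):
    rep(n,P); print(" c",P.mean(0),"yaw",ang(P[3],P[0]),ang(P[2],P[1]),"edges",[np.linalg.norm(P[i]-P[i-1]).round(4) for i in range(4)])
# mat  far-left, far-right, near-right, near-left
for n,P in(("topMat",T([(566,234),(715,272),(650,555),(498,512)],.006)),("sideMat",S([(133,448),(484,411),(538,556),(160,599)],.006))):
    rep(n,P); print(" c",P.mean(0))
# blade tip
P=T([(592,282),(646,295)],.0085); rep("tipTop",P)
P=T([(554,458),(608,470)],.012);rep("foot back top",P)
P=S([(445,444),(464,493)],.0085); rep("tipSide",P)
P=S([(228,382),(303,377),(306,390),(228,402)],.068); rep("gripTopSide",P);print(P.mean(0))
P=T([(612,402),(634,406),(624,464),(600,460)],.068); rep("gripTopTop",P);print(P.mean(0))
# rack: near base corners z=.004, stop top far corners z=.036
P=T([(55,382),(217,425)],.004);rep("rack near",P)
P=T([(146,38),(309,80)],.036);rep("rack stop far",P)
P=T([(180,60),(153,60),(263,90),(292,93)],.024);rep("slat ends far",P)
P=T([(110,228),(133,231),(224,253),(250,259)],.024);rep("slat step",P)
P=T([(68,385),(91,389),(183,412),(208,417)],.016);rep("low near ends",P)
for n,c in(("top",t),("side",s)):
    Pc=cloud(c); hsv=cv2.cvtColor(c["pixels"],cv2.COLOR_RGB2HSV)
    print(n)
    m=((hsv[...,0]<6)|(hsv[...,0]>174))&(hsv[...,1]>170)
    nn,l,st,ce=cv2.connectedComponentsWithStats(m.astype(np.uint8))
    for i in range(1,nn):
        if st[i,4]>20: print(" red",ce[i],st[i],plane(c,ce[i],.18))
```

```text
topPl [[0.5971, -0.012, 0.022], [0.5795, -0.0909, 0.022], [0.5031, -0.0701, 0.022], [0.5219, 0.0073, 0.022]]
 c [ 0.55040694 -0.04143604  0.022     ] yaw -14.348253598752102 -15.233010004810657 edges [np.float64(0.0776), np.float64(0.0809), np.float64(0.0792), np.float64(0.0796)]
sidePl [[0.5985, -0.0171, 0.022], [0.5794, -0.0833, 0.022], [0.5007, -0.0694, 0.022], [0.5204, 0.0078, 0.022]]
 c [ 0.54977712 -0.04051806  0.022     ] yaw -17.719584987376425 -10.040338412550613 edges [np.float64(0.082), np.float64(0.0689), np.float64(0.0799), np.float64(0.0797)]
topMat [[0.5947, -0.2813, 0.006], [0.5708, -0.3674, 0.006], [0.4085, -0.3173, 0.006], [0.4339, -0.2318, 0.006]]
 c [ 0.50197085 -0.29944845  0.006     ]
sideMat [[0.4337, -0.2334, 0.006], [0.5945, -0.2848, 0.006], [0.5658, -0.3698, 0.006], [0.4068, -0.3182, 0.006]]
 c [ 0.50020409 -0.30154537  0.006     ]
tipTop [[0.5656, -0.2939, 0.0085], [0.5575, -0.325, 0.0085]]
foot back top [[0.4639, -0.2643, 0.012], [0.4566, -0.2948, 0.012]]
tipSide [[0.5643, -0.297, 0.0085], [0.5554, -0.3265, 0.0085]]
gripTopSide [[0.4616, -0.2723, 0.068], [
[... 519 characters left out ...]
p [[0.5991, -0.0119, 0.024], [0.5971, -0.0252, 0.024], [0.5835, -0.0776, 0.024], [0.5798, -0.0925, 0.024]]
low near ends [[0.5093, 0.0137, 0.016], [0.5068, 0.0005, 0.016], [0.4929, -0.052, 0.016], [0.4899, -0.0662, 0.016]]
top
 red [438.37777778 120.36666667] [430 112  18  17  90] [[ 0.83581802 -0.2219233   0.18      ]]
 red [451.17391304 132.65217391] [443 125  18  17  92] [[ 0.8084321  -0.24672652  0.18      ]]
 red [169.96428571 301.13392857] [164 296  13  12 112] [[0.47186127 0.31678273 0.18      ]]
side
 red [225.48148148 184.90740741] [222 181   8   9  54] [[0.47462425 0.32926927 0.18      ]]
 red [508.12158055 329.20972644] [495 317  27  25 329] [[ 0.70255221 -0.43163581  0.18      ]]
```

```bash
cat >> h.py <<'E'
from scipy.spatial.transform import Rotation as Ro
def down(yaw,pitch=0.):
    # tool x = lifter X, y = -Z, z = lifter Y ; pitch>0 raises the blade tip
    M=np.array([[1,0,0],[0,0,1],[0,-1,0]],float)  # columns: x->X, y->-Z, z->Y
    return Ro.from_euler("z",yaw)*Ro.from_euler("y",-pitch)*Ro.from_matrix(M)
def delta(o,pos,R,flip=False):
    R0=Ro.from_quat(o["ee_rot"])
    if flip: R=R*Ro.from_rotvec([0,np.pi,0])
    d=R0.inv().apply(np.asarray(pos)-o["position"]); r=(R0.inv()*R).as_rotvec()
    return np.round(d,4),np.round(r,4)
E
python3 - <<'E'
from h import *
from workcell import *
o=get_obs(); print(Ro.from_quat(o["ee_rot"]).as_matrix().round(3))
for f in (0,1):
  for p in ([.3,.45,.33],[.45,.1,.33],[.475,-.283,.2]): print(f,p,delta(o,p,down(-.304),f))
E
```

```text
[[ 0.939 -0.     0.345]
 [-0.345 -0.001  0.939]
 [ 0.    -1.    -0.001]]
0 [0.3, 0.45, 0.33] (array([ 0.1266, -0.1366, -0.099 ]), array([ 0.0012, -0.0478,  0.    ]))
0 [0.45, 0.1, 0.33] (array([ 0.388 , -0.1362, -0.3759]), array([ 0.0012, -0.0478,  0.    ]))
0 [0.475, -0.283, 0.2] (array([ 0.5434, -0.0058, -0.7266]), array([ 0.0012, -0.0478,  0.    ]))
1 [0.3, 0.45, 0.33] (array([ 0.1266, -0.1366, -0.099 ]), array([-0.0000e+00,  3.0938e+00,  1.9000e-03]))
1 [0.45, 0.1, 0.33] (array([ 0.388 , -0.1362, -0.3759]), array([-0.0000e+00,  3.0938e+00,  1.9000e-03]))
1 [0.475, -0.283, 0.2] (array([ 0.5434, -0.0058, -0.7266]), array([-0.0000e+00,  3.0938e+00,  1.9000e-03]))
```

>>> {"name": "send_rows", "arguments": {"motion": [[60,0,-0.04,0,0,0,0],[60,0.01,-0.08,-0.01,0,0,0],[60,0.04,-0.11,-0.03,0,-0.02,0],[60,0.07,-0.136,-0.06,0,-0.03,0],[60,0.1,-0.136,-0.085,0,-0.048,0],[60,0.127,-0.136,-0.11,0,-0.048,0],[60,0.15,-0.136,-0.14,0,-0.048,0],[60,0.175,-0.136,-0.165,0,-0.048,0],[60,0.2,-0.136,-0.19,0,-0.048,0],[60,0.225,-0.136,-0.215,0,-0.048,0]], "squeeze": 60}}

```text
clock: 0.93
position: [0.3528, 0.3054, 0.3298]
ee_rot: [-0.699, 0.107, -0.107, 0.699]
ft_force: [1.5, -0.1, -0.2]
grip_width: 0.599
```

Run:
```python
from h import *
from workcell import *
o=get_obs(); print(o["position"],o["joint_pos"].round(3),o["clock"])
for p in ([.46,.0,.3],[.475,-.283,.2],[.475,-.2835,.11]): print(p,delta(o,p,down(-.304)))
```

```text
[0.35283743 0.30542875 0.32984621] [-0.945 -0.064  0.126  1.625  0.008  1.58   0.448] 0.9333
[0.46, 0.0, 0.3] (array([ 0.1937,  0.0298, -0.2593]), array([-0.0001, -0.    , -0.0003]))
[0.475, -0.283, 0.2] (array([ 0.2927,  0.1297, -0.5249]), array([-0.0001, -0.    , -0.0003]))
[0.475, -0.2835, 0.11] (array([ 0.2929,  0.2197, -0.5254]), array([-0.0001, -0.    , -0.0003]))
```

>>> {"name": "send_rows", "arguments": {"motion": [[60,0.024,0,-0.032,0,0,0],[60,0.048,0,-0.064,0,0,0],[60,0.072,0,-0.096,0,0,0],[60,0.096,0,-0.128,0,0,0],[60,0.12,0,-0.16,0,0,0],[60,0.145,0.01,-0.193,0,0,0],[60,0.165,0.02,-0.226,0,0,0],[60,0.185,0.03,-0.26,0,0,0],[60,0.2,0.04,-0.295,0,0,0],[60,0.215,0.05,-0.33,0,0,0]]}}

```text
clock: 1.77
position: [0.4586, -0.0739, 0.2794]
ee_rot: [-0.699, 0.107, -0.107, 0.699]
ft_force: [0.4, 0.6, -0.4]
grip_width: 0.601
```

>>> {"name": "send_rows", "arguments": {"motion": [[60,0.013,0.014,-0.034,0,0,0],[60,0.026,0.028,-0.066,0,0,0],[60,0.039,0.042,-0.098,0,0,0],[60,0.052,0.056,-0.13,0,0,0],[60,0.065,0.07,-0.16,0,0,0],[60,0.078,0.084,-0.195,0,0,0],[60,0.078,0.11,-0.195,0,0,0],[60,0.078,0.14,-0.195,0,0,0],[60,0.078,0.14,-0.195,0,0,0]]}}

```text
clock: 2.52
position: [0.472, -0.2802, 0.1349]
ee_rot: [-0.699, 0.11, -0.105, 0.699]
ft_force: [-0.5, 0.3, -0.3]
grip_width: 0.6
```

Run:
```python
from h import *
from workcell import *
o=get_obs(); print(o["position"],o["joint_pos"].round(3),o["clock"])
for p in ([.475,-.2835,.05],[.475,-.2835,.031]): print(p,delta(o,p,down(-.304)))
for n in ("top","side"):
    c=camera(n); np.savez(n+"1.npz",**c)
    u,v=proj(c,[.475,-.283,.06])[0].astype(int); crop(c,u-75,v-75,u+75,v+75,4,f"pics/{n}1.png")
```

```text
[ 0.47197459 -0.28019558  0.13491227] [-0.296  0.28   0.882  1.774 -0.228  1.204  1.916] 2.5167
[0.475, -0.2835, 0.05] (array([ 0.0046,  0.0849, -0.0022]), array([ 0.0003, -0.001 , -0.008 ]))
[0.475, -0.2835, 0.031] (array([ 0.0047,  0.1039, -0.0022]), array([ 0.0003, -0.001 , -0.008 ]))
```

View pics/top1.png

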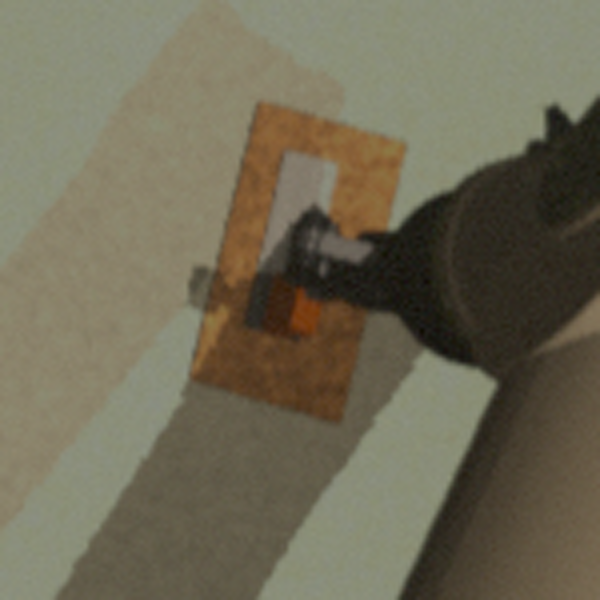

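View pics/side1.png

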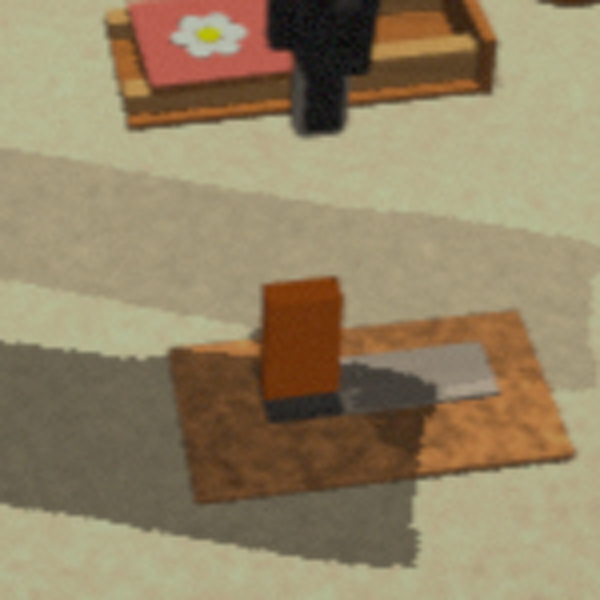

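>>> {"name": "send_rows", "arguments": {"motion": [[60,0.002,0.025,-0.001,0,0,0],[60,0.004,0.05,-0.002,0,0,-0.004],[60,0.0046,0.07,-0.0022,0,0,-0.008],[60,0.0046,0.09,-0.0022,0,0,-0.008],[60,0.0046,0.105,-0.0022,0,0,-0.008],[60,0.0046,0.105,-0.0022,0,0,-0.008],[60,0.0046,0.105,-0.0022,0,0,-0.008]]}}

```text
clock: 3.2
position: [0.4798, -0.2846, 0.0365]
ee_rot: [0.699, -0.103, 0.11, -0.699]
ft_force: [0.6, -0.4, 0.1]
grip_width: 0.598
```

Run:
```python
from h import *
from workcell import *
o=get_obs(); print(o["position"],o["joint_pos"].round(3),o["clock"],o["ft_force"])
print(delta(o,[.475,-.2835,.03],down(-.304)))
for n in ("top","side"):
    c=camera(n)
    u,v=proj(c,[.475,-.283,.06])[0].astype(int); crop(c,u-75,v-75,u+75,v+75,4,f"pics/{n}2.png")
```

```text
[ 0.47976721 -0.28457198  0.03652998] [-0.217  0.417  0.813  1.86  -0.358  1.007  2.015] 3.2 [ 0.59059687 -0.35450139  0.08754891]
(array([-0.0049,  0.0065, -0.0004]), array([-0.0002,  0.0012,  0.0092]))
```

View pics/side2.png

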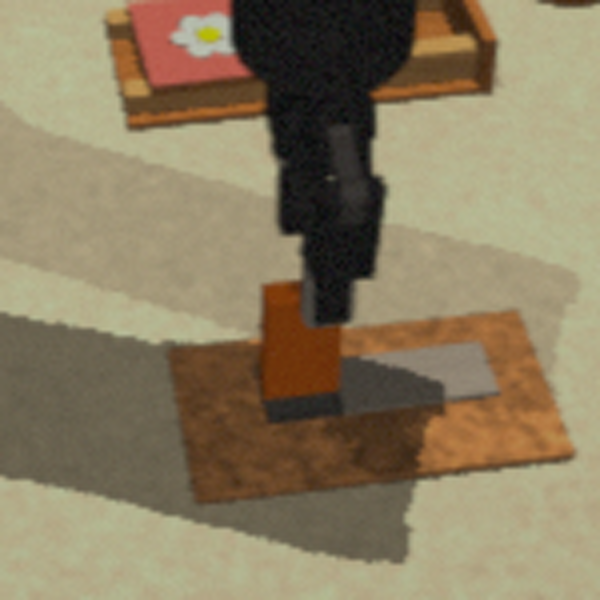

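View pics/top2.png

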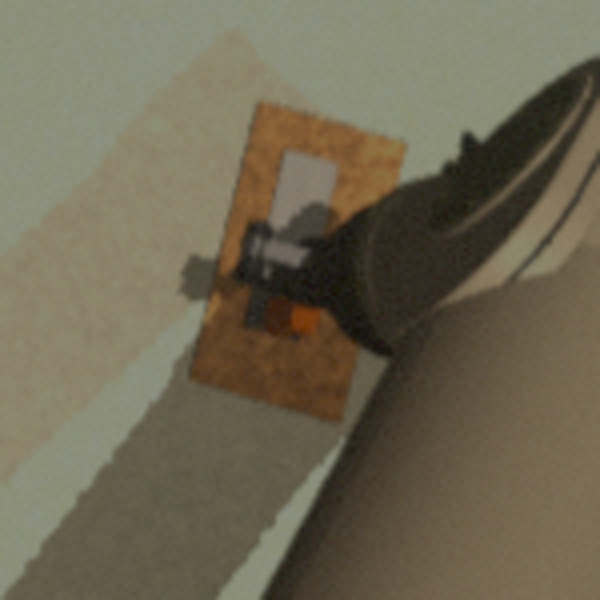

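>>> {"name": "send_rows", "arguments": {"motion": [[60,0,0,0,0,0,0],[60,0,0,0,0,0,0]]}}

```text
clock: 3.47
position: [0.4796, -0.2848, 0.0362]
ee_rot: [0.699, -0.103, 0.11, -0.699]
ft_force: [-0.3, -0.1, 0.0]
grip_width: 0.6
```

Run:
```python
from h import *
from workcell import *
o=get_obs(); print(o["position"],o["joint_pos"].round(3),o["joint_velocities"].round(3),o["clock"],o["ft_force"])
print(delta(o,[.475,-.2835,.029],down(-.304)))
```

```text
[ 0.47961185 -0.28483937  0.03621679] [-0.216  0.417  0.813  1.861 -0.359  1.006  2.015] [ 0.003  0.006 -0.004  0.007 -0.004 -0.004  0.002] 3.4667 [-0.31453616 -0.12023699  0.01538449]
(array([-0.0049,  0.0072, -0.0001]), array([-0.0003,  0.0006,  0.0099]))
```

>>> {"name": "send_rows", "arguments": {"motion": [[60,-0.0049,0.004,0,0,0,0.01],[60,-0.0049,0.0072,0,0,0,0.01],[60,-0.0049,0.0072,0,0,0,0.01],[0,-0.0049,0.0072,0,0,0,0.01],[0,-0.0049,0.0072,0,0,0,0.01],[0,-0.0049,0.0072,0,0,0,0.01],[0,-0.0049,0.0072,0,0,0,0.01],[0,-0.0049,0.0072,0,0,0,0.01],[0,-0.0049,0.0072,0,0,0,0.01],[0,-0.0049,0.0072,0,0,0,0.01]], "squeeze": 60}}

```text
clock: 4.3
position: [0.4743, -0.2833, 0.0279]
ee_rot: [-0.699, 0.108, -0.106, 0.699]
ft_force: [-1.9, 1.7, 3.5]
grip_width: 0.123
```

Run:
```python
from h import *
from workcell import *
o=get_obs(); print(o["position"],o["joint_pos"].round(3),o["clock"],o["ft_force"],o["grip_width"])
print(delta(o,[.475,-.2835,.029],down(-.304)))
for n in ("top","side"):
    c=camera(n)
    u,v=proj(c,[.475,-.283,.06])[0].astype(int); crop(c,u-75,v-75,u+75,v+75,4,f"pics/{n}3.png")
```

```text
[ 0.47427397 -0.283264    0.0279448 ] [-0.212  0.427  0.809  1.869 -0.364  1.001  2.02 ] 4.3 [-1.88833633  1.74994292  3.54654634] 0.12335282392492711
(array([ 0.0008, -0.0011, -0.    ]), array([-0.0002,  0.0003, -0.0018]))
```

View pics/side3.png

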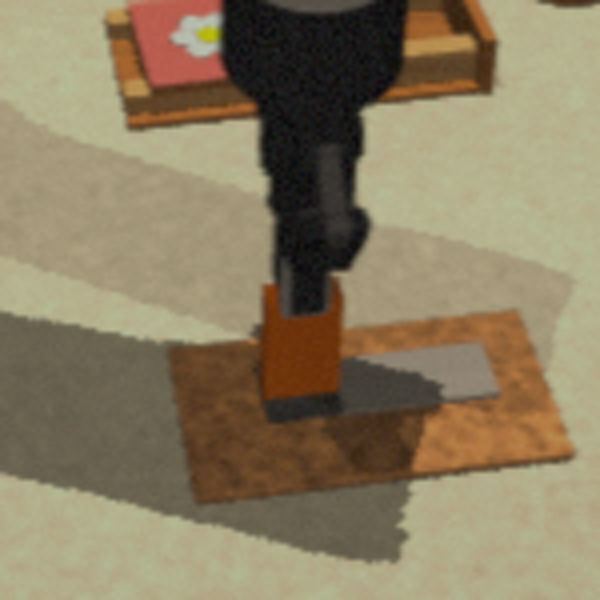

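Run:
```python
from h import *
from workcell import *
c=camera("side"); np.savez("side3.npz",**c)
u,v=proj(c,[.475,-.283,.06])[0].astype(int); crop(c,u-30,v-40,u+30,v+35,8,"pics/side3b.png")
P=cloud(c)
for vv in range(v-25,v+30,2): print(vv,c["pixels"][vv,u].tolist(),P[vv,u].round(4).tolist())
```

```text
345 [25, 19, 22] [0.4631, -0.2994, 0.1344]
347 [37, 29, 31] [0.4492, -0.3238, 0.1545]
349 [26, 29, 23] [0.4465, -0.3287, 0.1552]
351 [25, 26, 25] [0.4422, -0.3365, 0.1589]
353 [29, 24, 23] [0.4421, -0.3369, 0.1553]
355 [23, 26, 24] [0.446, -0.3305, 0.1445]
357 [16, 21, 19] [0.445, -0.3325, 0.1424]
359 [13, 17, 15] [0.4461, -0.3308, 0.1364]
361 [19, 19, 17] [0.4511, -0.3225, 0.1233]
363 [20, 18, 17] [0.4538, -0.3181, 0.1143]
365 [30, 28, 25] [0.464, -0.3009, 0.0914]
367 [27, 26, 28] [0.4645, -0.3003, 0.0861]
369 [15, 20, 19] [0.4645, -0.3005, 0.0818]
371 [21, 24, 22] [0.4651, -0.2999, 0.0764]
373 [51, 40, 35] [0.465, -0.3004, 0.0723]
375 [106, 51, 10] [0.4706, -0.2911, 0.0572]
377 [108, 49, 10] [0.4709, -0.2908, 0.0521]
379 [108, 50, 10] [0.4709, -0.2911, 0.0477]
381 [106, 48, 10] [0.4708, -0.2916, 0.0433]
383 [107, 48, 10] [0.4715, -0.2908, 0.0375]
385 [109, 54, 13] [0.471, -0.2919, 0.0339]
387 [108, 49, 10] [0.4728, -0.2892, 0.0258]
389 [110, 54, 17] [0.4728, -0.2895, 0.0212]
391 [107, 48, 10] [0.4727, -0.2899, 0.0166]
393 [96, 49, 17] [0.4719, -0.2916, 0.0137]
395 [45, 44, 38] [0.471, -0.2935, 0.0109]
397 [39, 38, 35] [0.4694, -0.2966, 0.0096]
399 [45, 40, 30] [0.4676, -0.3, 0.0088]
```

View pics/side3b.png

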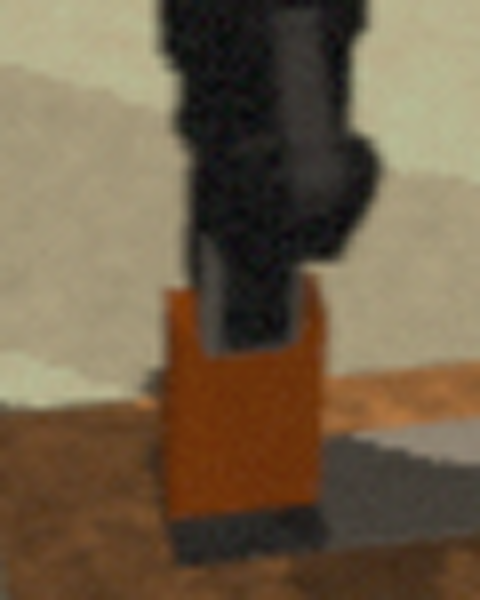

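Run:
```python
from h import *
from workcell import *
for n in("side","top"):
    c=load(n+"0.npz"); print(n,proj(c,[[.2152,.5863,.1932],[.2152,.5863,.25]]))
c=load("side0.npz"); crop(c,60,70,140,170,6,"pics/s0tip.png")
c=camera("top"); u,v=proj(c,[.475,-.283,.06])[0].astype(int); crop(c,u-40,v-40,u+40,v+40,7,"pics/top3b.png"); print(u,v, get_obs()["clock"])
P=cloud(c); m=(abs(P[...,0]-.475)<.06)&(abs(P[...,1]+.283)<.06)&(P[...,2]<.2);
```

```text
side [[106.25765681 162.76004873]
 [102.17204158 142.82190135]]
top [[  9.980327   447.59653133]
 [-13.31432692 457.00389842]]
462 298 4.5
```

View pics/s0tip.png

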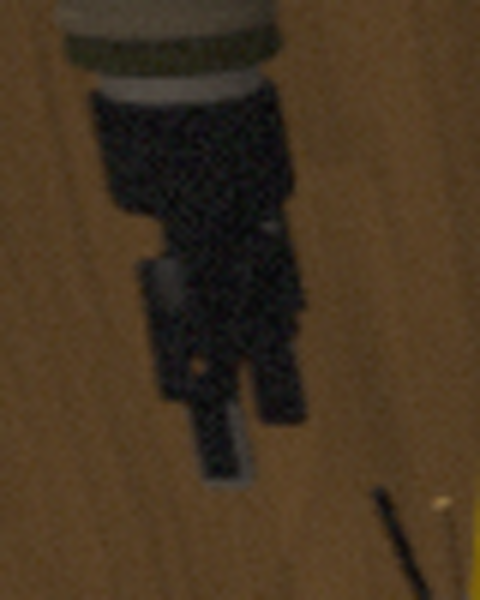

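View pics/top3b.png

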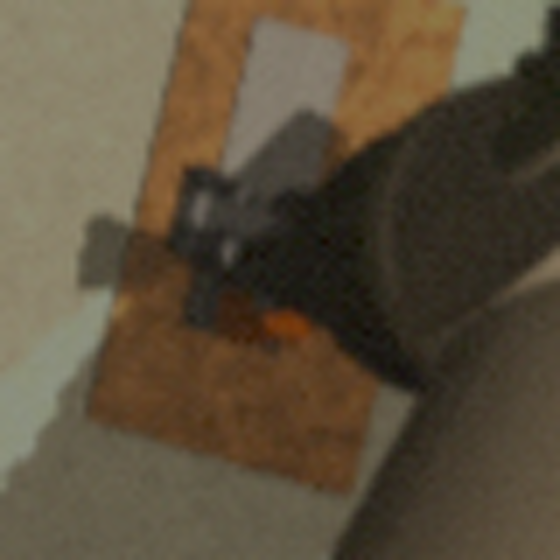

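Run:
```python
from workcell import *
import workcell
o=get_obs(); print({k:o[k] for k in("clock","position","grip_width","ft_force","tau")})
print([x for x in dir(workcell) if x[0]!="_"], globals().get("grip_point_offset"))
```

```text
{'clock': 4.5, 'position': array([ 0.47428101, -0.28322773,  0.02792381]), 'grip_width': 0.1293439042804842, 'ft_force': array([-0.6997045 ,  0.69665362,  5.96810908]), 'tau': array([ 3.48412804e-01, -4.49451613e+01,  1.19532359e+01, -3.04970849e+01,
        7.08971824e-02, -6.40529506e-01,  9.14804317e-03])}
['MotionError', 'camera', 'get_obs', 'grip_point_offset', 'hand_in'] 0.0187
```

>>> {"name": "send_rows", "arguments": {"motion": [[60,0,0,0,0,0,0],[60,0,0,0,0,0,0],[60,0,0,0,0,0,0],[60,0,0,0,0,0,0],[60,0,0.005,0,0,0,0],[60,0,0.01,0,0,0,0],[60,0,0.01,0,0,0,0]]}}

```text
clock: 5.08
position: [0.4735, -0.2828, 0.0165]
ee_rot: [-0.699, 0.108, -0.106, 0.699]
ft_force: [0.3, 0.7, -0.4]
grip_width: 0.602
```

Run:
```python
from h import *
from workcell import *
c=camera("side"); np.savez("side4.npz",**c); o=get_obs(); print(o["position"],o["ft_force"],o["grip_width"])
u,v=proj(c,[.475,-.283,.06])[0].astype(int); crop(c,u-40,v-40,u+40,v+40,7,"pics/side4b.png")
P=cloud(c); X=(abs(P[...,0]-.475)<.06)&(P[...,1]<-.30)&(P[...,1]>-.36)&(P[...,2]>.02)&(c["pixels"].sum(2)<130)
vv,uu=np.where(X); i=vv.argsort()[-25:]; print(np.c_[uu[i],vv[i],P[X][i].round(4)])
```

```text
[ 0.47358883 -0.28298378  0.01693478] [ 0.14756558 -0.23622611 -0.42122208] 0.6020785282519632
[[ 3.360e+02  3.820e+02  4.552e-01 -3.186e-01  7.190e-02]
 [ 3.370e+02  3.820e+02  4.565e-01 -3.196e-01  7.220e-02]
 [ 3.380e+02  3.820e+02  4.595e-01 -3.178e-01  6.930e-02]
 [ 3.390e+02  3.820e+02  4.605e-01 -3.194e-01  7.030e-02]
 [ 3.400e+02  3.820e+02  4.621e-01 -3.200e-01  7.010e-02]
 [ 3.410e+02  3.820e+02  4.632e-01 -3.215e-01  7.100e-02]
 [ 3.420e+02  3.820e+02  4.636e-01 -3.239e-01  7.300e-02]
 [ 3.430e+02  3.820e+02  4.657e-01 -3.238e-01  7.190e-02]
 [ 3.350e+02  3.830e+02  4.540e-01 -3.173e-01  6.900e-02]
 [ 3.360e+02  3.830e+02  4.546e-01 -3.197e-01  7.080e-02]
 [ 3.370e+02  3.830e+02  4.569e-01 -3.191e-01  6.930e-02]
 [ 3.380e+02  3.830e+02  4.577e-01 -3.210e-01  7.060e-02]
 [ 3.390e+02  3.830e+02  4.599e-01 -3.207e-01  6.940e-02]
 [ 3.400e+02  3.830e+02  4.606e-01 -3.227e-01  7.100e-02]
 [ 3.410e+02  3.830e+02  4.627e-01 -3.225e-01  6.990e-02]
 [ 3.420e+02  3.830e+02  4.657e-01 -3.207e-01  6.690e-02]
 [ 3.430e+02  3.830e+02  4.653e-01 -3.246e-01  7.060e-02]
 [ 3.360e+02  3.840e+02  4.548e-01 -3.195e-01  6.830e-02]
 [ 3.370e+02  3.840e+02  4.562e-01 -3.205e-01  6.850e-02]
 [ 3.380e+02  3.840e+02  4.583e-01 -3.202e-01  6.740e-02]
 [ 3.390e+02  3.840e+02  4.605e-01 -3.198e-01  6.610e-02]
 [ 3.400e+02  3.840e+02  4.614e-01 -3.215e-01  6.730e-02]
 [ 3.410e+02  3.840e+02  4.643e-01 -3.199e-01  6.450e-02]
 [ 3.420e+02  3.840e+02  4.660e-01 -3.205e-01  6.430e-02]
 [ 3.430e+02  3.840e+02  4.670e-01 -3.219e-01  6.510e-02]]
```

View pics/side4b.png

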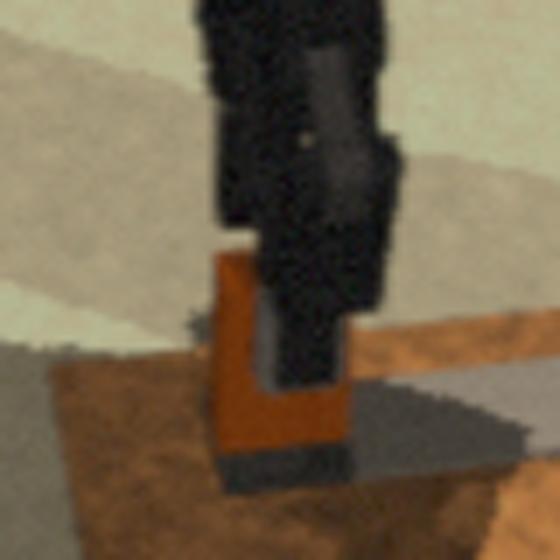

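>>> {"name": "send_rows", "arguments": {"motion": [[60,0.0005,0.005,0,0,0,0],[60,0.0005,0.01,0,0,0,0],[60,0.0005,0.014,0,0,0,0],[60,0.0005,0.014,0,0,0,0]]}}

```text
clock: 5.47
position: [0.474, -0.2831, 0.0027]
ee_rot: [-0.699, 0.108, -0.106, 0.699]
ft_force: [-0.0, 0.0, -0.5]
grip_width: 0.607
```

Run:
```python
from h import *
from workcell import *
c=camera("side"); np.savez("side5.npz",**c); o=get_obs(); print(o["position"],o["ft_force"],o["grip_width"],o["joint_pos"].round(3))
u,v=proj(c,[.475,-.283,.06])[0].astype(int); crop(c,u-40,v-40,u+40,v+40,7,"pics/side5b.png")
```

```text
[ 0.47411447 -0.28322293  0.00312065] [ 0.06876641 -0.16942165  0.42615468] 0.6039229659263062 [-0.189  0.465  0.784  1.884 -0.397  0.958  2.043]
```

View pics/side5b.png

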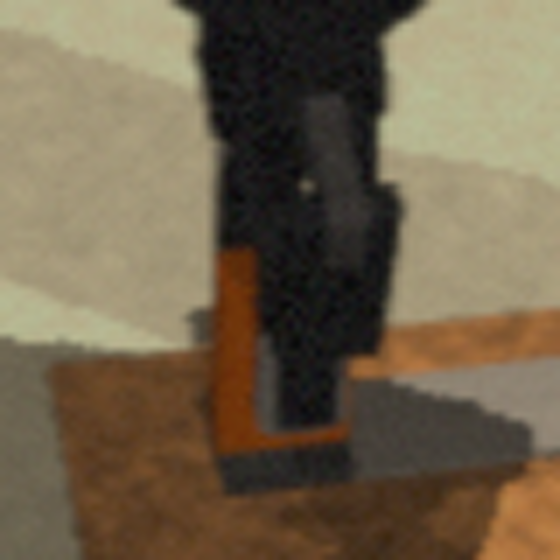

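>>> {"name": "send_rows", "arguments": {"motion": [[60,0,0.006,0,0,0,0],[60,0,0.012,0,0,0,0],[0,0,0.012,0,0,0,0],[0,0,0.012,0,0,0,0],[0,0,0.012,0,0,0,0],[0,0,0.012,0,0,0,0],[0,0,0.012,0,0,0,0],[0,0,0.012,0,0,0,0],[0,0,0.012,0,0,0,0]]}}

```text
clock: 6.27
position: [0.4746, -0.2833, -0.0082]
ee_rot: [-0.699, 0.108, -0.106, 0.699]
ft_force: [-0.1, 0.0, -0.8]
grip_width: 0.155
```

Run:
```python
from h import *
from workcell import *
c=camera("side"); np.savez("side6.npz",**c); o=get_obs(); print(o["position"],o["ft_force"],o["grip_width"],o["joint_pos"].round(3))
u,v=proj(c,[.475,-.283,.06])[0].astype(int); crop(c,u-40,v-40,u+60,v+40,7,"pics/side6b.png")
```

```text
[ 0.47454988 -0.28333965 -0.00822102] [ 1.06773349 -0.30322998 -0.60984883] 0.15725439516376424 [-0.178  0.483  0.772  1.89  -0.413  0.937  2.055]
```

View pics/side6b.png

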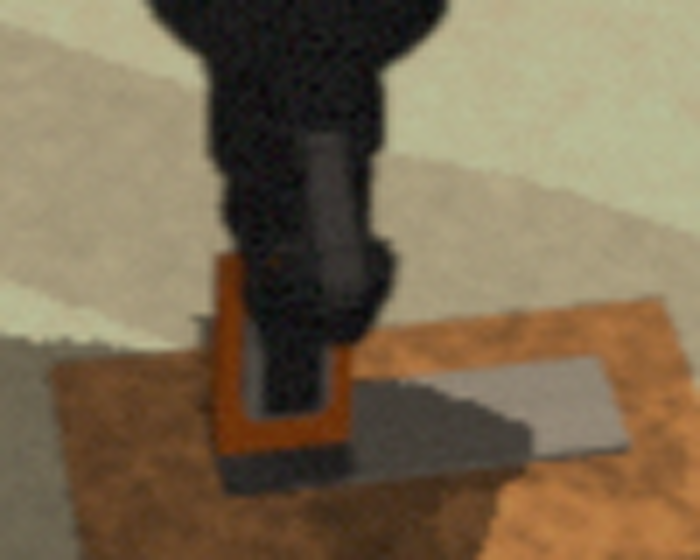

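```bash
cat >> h.py <<'E'
RO=np.array([.5911,-.0519]);RY=-.272
OFF=np.array([0.0004,0.0003,.0142]) # lifter origin minus TCP reading (level)
def rk(x,y,z):
    c,s=np.cos(RY),np.sin(RY); return np.array([RO[0]+c*x-s*y,RO[1]+s*x+c*y,z])
def tcp_for_tip(x,y,z): return rk(x-.09,y,z)-OFF
E
python3 - <<'E'
from h import *
from workcell import *
o=get_obs()
for a in [(-.095,0,.1),(-.095,0,.0075)]:
    print(a,tcp_for_tip(*a),delta(o,tcp_for_tip(*a),down(RY)))
E
```

```text
(-0.095, 0, 0.1) [ 0.41250143 -0.00249819  0.0858    ] (array([-0.1434, -0.0937,  0.2494]), array([-0.0002, -0.0318, -0.002 ]))
(-0.095, 0, 0.0075) [ 0.41250143 -0.00249819 -0.0067    ] (array([-0.1432, -0.0012,  0.2494]), array([-0.0002, -0.0318, -0.002 ]))
```

>>> {"name": "send_rows", "arguments": {"motion": [[0,0,-0.01,0,0,0,0],[0,0,-0.03,0,0,0,0],[0,0,-0.06,0,0,0,0],[0,0,-0.095,0,0,0,0],[0,0,-0.12,0,0,0,0],[0,0,-0.12,0,0,0,0]], "squeeze": 80}}

```text
clock: 6.82
position: [0.4771, -0.2853, 0.1174]
ee_rot: [0.699, -0.105, 0.109, -0.699]
ft_force: [0.3, -1.2, -0.0]
grip_width: 0.153
```

>>> {"name": "send_rows", "arguments": {"motion": [[0,-0.01,0,0.02,0,0,0],[0,-0.028,0,0.05,0,0,0],[0,-0.046,0,0.08,0,-0.01,0],[0,-0.063,0,0.11,0,-0.015,0],[0,-0.08,0,0.14,0,-0.02,0],[0,-0.097,0,0.17,0,-0.032,0],[0,-0.115,0,0.2,0,-0.032,0],[0,-0.133,0,0.23,0,-0.032,0],[0,-0.143,0,0.249,0,-0.032,0],[0,-0.143,0,0.249,0,-0.032,0]]}}

```text
clock: 7.65
position: [0.4118, 0.0011, 0.1121]
ee_rot: [-0.7, 0.095, -0.093, 0.701]
ft_force: [-0.1, 0.6, -0.7]
grip_width: 0.152
```

>>> {"name": "send_rows", "arguments": {"motion": [[0,0,0,0,0,0,0],[0,0,0,0,0,0,0]]}}

```text
clock: 7.82
position: [0.4129, -0.0038, 0.1121]
ee_rot: [-0.7, 0.097, -0.095, 0.701]
ft_force: [-0.3, -0.7, 0.0]
grip_width: 0.15
```

Run:
```python
from h import *
from workcell import *
o=get_obs(); print(o["position"],o["joint_pos"].round(3),o["clock"],o["ft_force"])
for a in [(-.095,0,.05),(-.095,0,.0075)]:
    print(a,tcp_for_tip(*a),delta(o,tcp_for_tip(*a),down(RY)))
for n in ("top","side"):
    c=camera(n);np.savez(n+"7.npz",**c)
    u,v=proj(c,[.48,-.02,.05])[0].astype(int); crop(c,u-75,v-75,u+75,v+75,4,f"pics/{n}7.png")
    print(n,u-75,v-75)
```

```text
[ 0.4128725  -0.00377416  0.11211681] [-0.761 -0.128  0.631  2.116  0.083  1.132  1.129] 7.8167 [-0.26198371 -0.68012091  0.01591455]
(-0.095, 0, 0.05) [ 0.41250143 -0.00249819  0.0358    ] (array([-0.0006,  0.0763,  0.0011]), array([-0.0002, -0.0005, -0.0019]))
(-0.095, 0, 0.0075) [ 0.41250143 -0.00249819 -0.0067    ] (array([-0.0005,  0.1188,  0.0011]), array([-0.0002, -0.0005, -0.0019]))
top 267 222
side 205 220
```

View pics/side7.png

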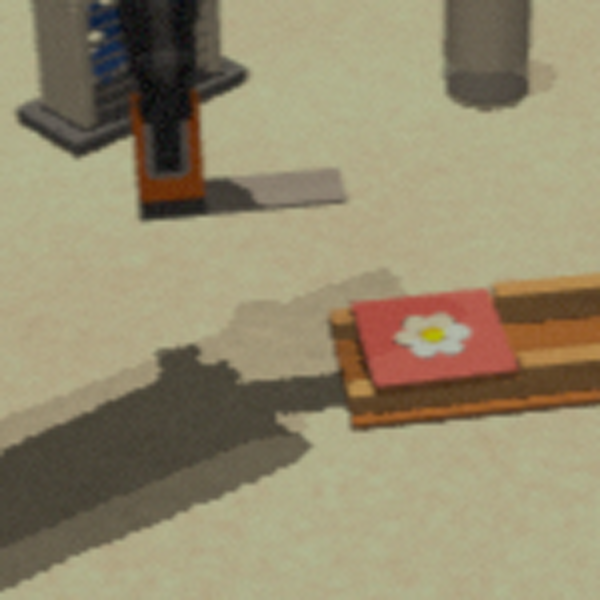

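View pics/top7.png

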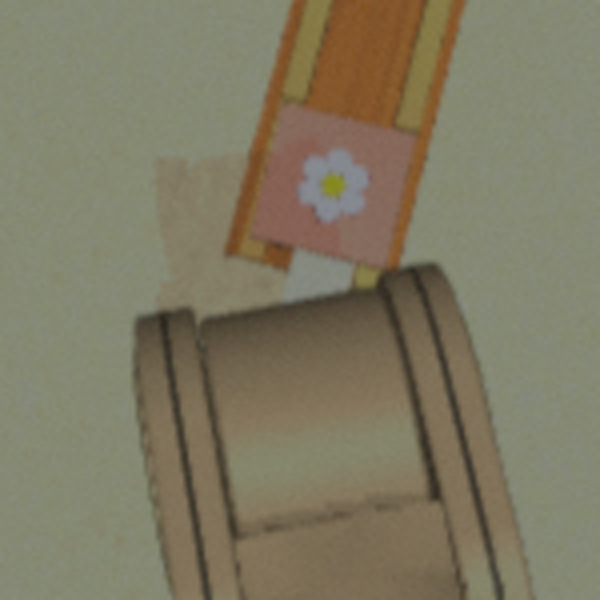

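Run:
```python
from h import *
t=load("top7.npz");s=load("side7.npz")
q=lambda p,o:(np.array(p,float)+.5)/4-.5+o
z=.1121+.0142+.0025
a=plane(t,[q((292,249),(267,222)),q((355,263),(267,222))],z); b=plane(s,[q((337,168),(205,220)),q((346,201),(205,220))],z)
f=plane(s,[q((141,219),(205,220)),q((205,211),(205,220))],z-.0025)
print(a,b,f, np.degrees(np.arctan2(*(f[1]-f[0])[[1,0]])))
ex=rk(-.095,0,0)+[.0004,-.0013,0]
print("expected tip",ex)
# step & plaque recheck: nothing moved
```

```text
[[ 0.50443118 -0.0121091   0.1288    ]
 [ 0.4968108  -0.04423406  0.1288    ]] [[ 0.50272117 -0.01490818  0.1288    ]
 [ 0.49371922 -0.047133    0.1288    ]] [[ 0.39357718 -0.01462103  0.1263    ]
 [ 0.42571818 -0.02137494  0.1263    ]] -11.867133575611552
expected tip [ 0.49999263 -0.02767745  0.        ]
```

>>> {"name": "send_rows", "arguments": {"motion": [[0,-0.0005,0.025,0.001,0,0,-0.002],[0,-0.0005,0.05,0.001,0,0,-0.002],[0,-0.0005,0.076,0.001,0,0,-0.002],[0,-0.0005,0.076,0.001,0,0,-0.002],[0,-0.0005,0.076,0.001,0,0,-0.002]]}}

```text
clock: 8.33
position: [0.4117, -0.0032, 0.0357]
ee_rot: [0.701, -0.097, 0.096, -0.7]
ft_force: [-0.6, -0.1, -0.6]
grip_width: 0.156
```

Run:
```python
from h import *
from workcell import *
o=get_obs(); print(o["position"],o["joint_pos"].round(3),o["clock"],o["ft_force"])
for a in [(-.095,0,.02),(-.095,0,.0075)]:
    print(a,tcp_for_tip(*a),delta(o,tcp_for_tip(*a),down(RY)))
```

```text
[ 0.41166036 -0.00315198  0.03573761] [-0.761  0.008  0.669  2.2   -0.004  0.938  1.208] 8.3333 [-0.55102167 -0.07447387 -0.60936528]
(-0.095, 0, 0.02) [ 0.41250143 -0.00249819  0.0058    ] (array([0.0007, 0.0299, 0.0009]), array([ 0.0023, -0.0016, -0.002 ]))
(-0.095, 0, 0.0075) [ 0.41250143 -0.00249819 -0.0067    ] (array([0.0007, 0.0424, 0.001 ]), array([ 0.0023, -0.0016, -0.002 ]))
```

>>> {"name": "send_rows", "arguments": {"motion": [[0,0,0.015,0.001,0,0,0],[0,0,0.03,0.001,0,0,0],[0,0,0.042,0.001,0,0,0],[0,0,0.042,0.001,0,0,0],[0,0,0.042,0.001,0,0,0]]}}

```text
clock: 8.75
position: [0.4134, -0.0012, -0.0048]
ee_rot: [-0.701, 0.096, -0.096, 0.701]
ft_force: [-0.5, -0.8, -0.9]
grip_width: 0.154
```

Run:
```python
from h import *
from workcell import *
o=get_obs(); print(o["position"],o["joint_pos"].round(3),o["clock"],o["ft_force"])
for a in [(-.095,0,.0075),(-.058,0,.0075)]:
    print(a,tcp_for_tip(*a),delta(o,tcp_for_tip(*a),down(RY)))
for n in ("top","side"):
    c=camera(n);np.savez(n+"8.npz",**c)
    u,v=proj(c,[.48,-.02,.02])[0].astype(int); crop(c,u-50,v-50,u+50,v+50,6,f"pics/{n}8.png")
    print(n,u-50,v-50)
```

```text
[ 0.4134179  -0.00120503 -0.00482662] [-0.747  0.105  0.673  2.23  -0.089  0.831  1.281] 8.75 [-0.4941731  -0.77588586 -0.93229732]
(-0.095, 0, 0.0075) [ 0.41250143 -0.00249819 -0.0067    ] (array([-0.0005,  0.0019, -0.0015]), array([-0.0002, -0.0005,  0.0006]))
(-0.058, 0, 0.0075) [ 0.44814115 -0.01243855 -0.0067    ] (array([ 0.0365,  0.0019, -0.0015]), array([-0.0002, -0.0005,  0.0006]))
top 291 248
side 231 256
```

View pics/side8.png

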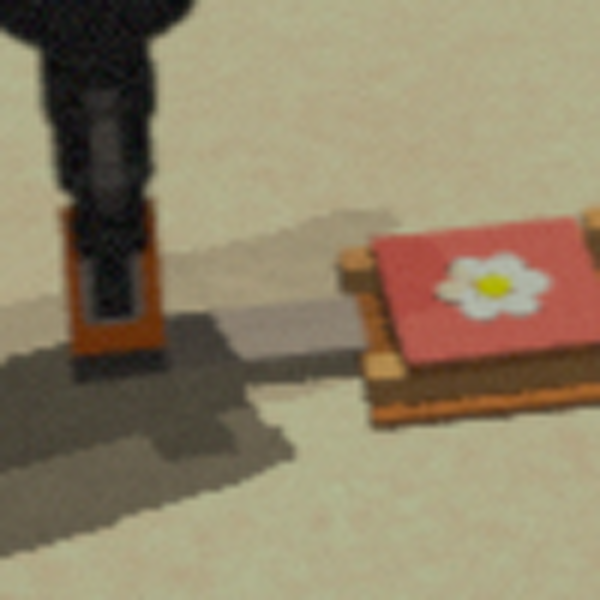

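View pics/top8.png

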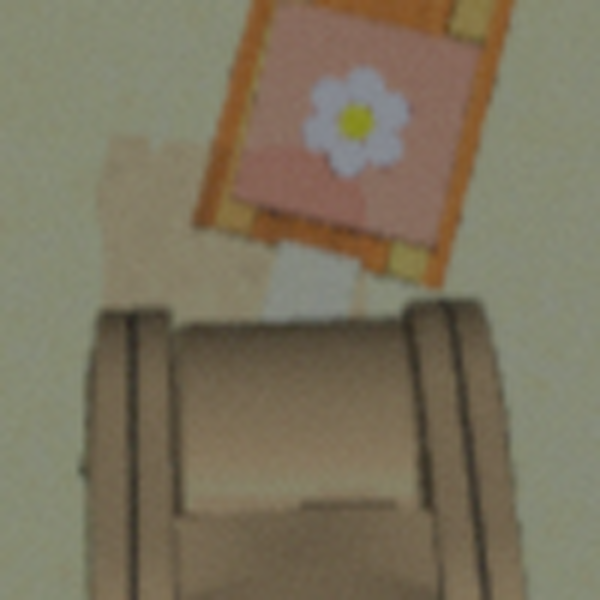

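>>> {"name": "send_rows", "arguments": {"motion": [[0,0,0.002,-0.0015,0,0,0],[0,0.006,0.002,-0.0015,0,0,0],[0,0.014,0.002,-0.0015,0,0,0],[0,0.022,0.002,-0.0015,0,0,0],[0,0.03,0.002,-0.0015,0,0,0],[0,0.0365,0.002,-0.0015,0,0,0],[0,0.0365,0.002,-0.0015,0,0,0],[0,0.0365,0.002,-0.0015,0,0,0]]}}

```text
clock: 9.52
position: [0.4476, -0.0126, -0.0082]
ee_rot: [0.701, -0.096, 0.096, -0.7]
ft_force: [0.3, 0.6, -1.5]
grip_width: 0.153
```

Run:
```python
from h import *
from workcell import *
o=get_obs(); print(o["position"],o["joint_pos"].round(3),o["clock"],o["ft_force"])
print(delta(o,tcp_for_tip(-.058,0,.0075),down(RY)))
for n in ("top","side"):
    c=camera(n);np.savez(n+"9.npz",**c)
    u,v=proj(c,[.5,-.02,.02])[0].astype(int); crop(c,u-50,v-50,u+50,v+50,6,f"pics/{n}9.png")
# arc in tool frame: tip relative start
r=.058
for ph in np.radians([5,15,25,35,45,55,65,75,85,95,105]):
    x,z=-r*np.cos(ph),.016+r*np.sin(ph)-.0025
    print(round(np.degrees(ph)),delta(o,tcp_for_tip(x,0,z),down(RY))[0])
```

```text
[ 0.44762351 -0.01261617 -0.0081583 ] [-0.695  0.206  0.674  2.15  -0.172  0.838  1.382] 9.5167 [ 0.31053983  0.58145818 -1.51123855]
(array([ 0.0005, -0.0015,  0.0003]), array([ 0.0007, -0.0003, -0.0003]))
5 [ 0.0007 -0.0125  0.0003]
15 [ 0.0024 -0.0225  0.0003]
25 [ 0.0059 -0.032   0.0003]
35 [ 0.0109 -0.0407  0.0003]
45 [ 0.0174 -0.0485  0.0003]
55 [ 0.0252 -0.055   0.0003]
65 [ 0.0339 -0.06    0.0003]
75 [ 0.0434 -0.0635  0.0003]
85 [ 0.0534 -0.0653  0.0003]
95 [ 0.0635 -0.0653  0.0003]
105 [ 0.0734 -0.0635  0.0003]
```

View pics/side9.png

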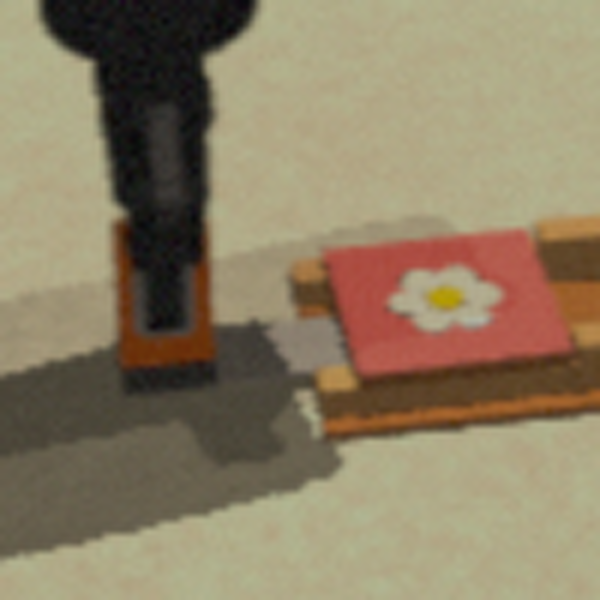

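View pics/top9.png

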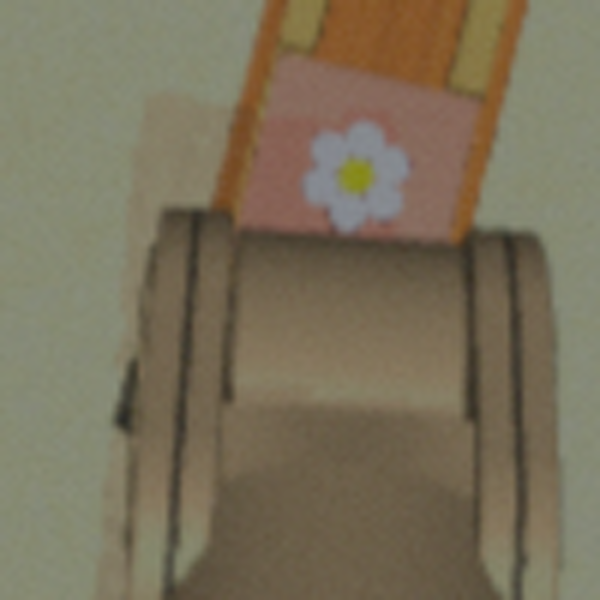

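The side view shows the blade entering between the slats, under the plaque's near edge at (345,345), and the plaque hasn't moved. I'll lift along the arc now.

>>> {"name": "send_rows", "arguments": {"motion": [[0,0.0005,-0.006,0,0,0,0],[0,0.0007,-0.0125,0,0,0,0],[0,0.0014,-0.0175,0,0,0,0],[0,0.0024,-0.0225,0,0,0,0],[0,0.004,-0.0275,0,0,0,0],[0,0.006,-0.032,0,0,0,0],[0,0.0083,-0.0365,0,0,0,0],[0,0.011,-0.0407,0,0,0,0],[0,0.011,-0.0407,0,0,0,0]]}}

```text
clock: 10.37
position: [0.4592, -0.0153, 0.0336]
ee_rot: [-0.7, 0.095, -0.096, 0.701]
ft_force: [0.5, -1.0, -1.2]
grip_width: 0.16
```

Run:
```python
from h import *
from workcell import *
o=get_obs(); print(o["position"],o["joint_pos"].round(3),o["clock"],o["ft_force"])
print(delta(o,tcp_for_tip(-.058*np.cos(.611),0,.0135+.058*np.sin(.611)),down(RY)))
for n in ("top","side"):
    c=camera(n);np.savez(n+"10.npz",**c)
    u,v=proj(c,[.52,-.02,.03])[0].astype(int); crop(c,u-50,v-50,u+50,v+50,6,f"pics/{n}10.png")
r=.058
for ph in np.radians([35,45,55,65,75,85,95,105]):
    x,z=-r*np.cos(ph),.016+r*np.sin(ph)-.0025
    print(round(np.degrees(ph)),delta(o,tcp_for_tip(x,0,z),down(RY))[0])
```

```text
[ 0.45918486 -0.01525568  0.03364506] [-0.712  0.146  0.693  2.095 -0.116  0.936  1.344] 10.3667 [ 0.47706473 -0.99150949 -1.23658465]
(array([-0.0009,  0.0011, -0.0003]), array([-0.0007,  0.0001,  0.0014]))
35 [-0.0009  0.0011 -0.0003]
45 [ 0.0056 -0.0067 -0.0002]
55 [ 0.0134 -0.0131 -0.0002]
65 [ 0.0221 -0.0182 -0.0002]
75 [ 0.0316 -0.0216 -0.0002]
85 [ 0.0416 -0.0234 -0.0002]
95 [ 0.0517 -0.0234 -0.0002]
105 [ 0.0616 -0.0216 -0.0002]
```

View pics/side10.png

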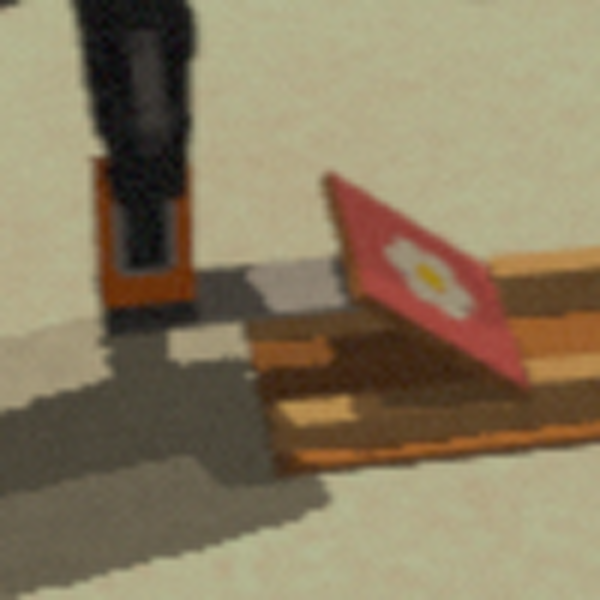

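View pics/top10.png

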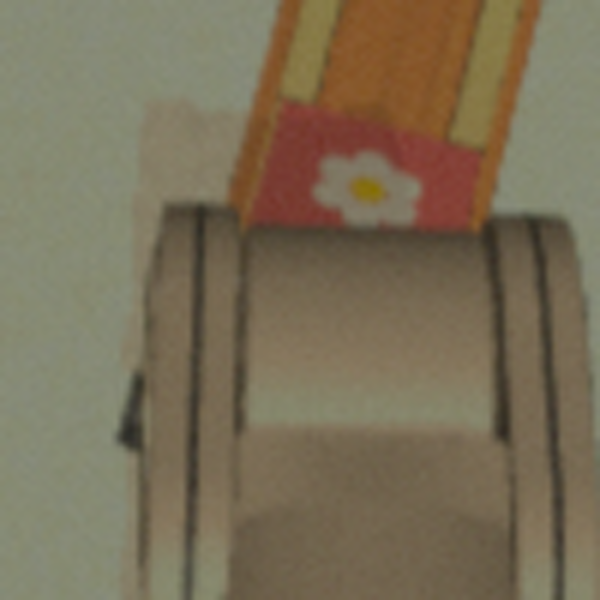

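The plaque is tilted about 40° with its far edge at the step, and the blade is under it. I'll continue along the arc.

>>> {"name": "send_rows", "arguments": {"motion": [[0,0.002,-0.003,0,0,0,0],[0,0.0056,-0.0067,0,0,0,0],[0,0.0095,-0.01,0,0,0,0],[0,0.0134,-0.0131,0,0,0,0],[0,0.0177,-0.0157,0,0,0,0],[0,0.0221,-0.0182,0,0,0,0],[0,0.0268,-0.02,0,0,0,0],[0,0.0316,-0.0216,0,0,0,0],[0,0.0316,-0.0216,0,0,0,0]]}}

```text
clock: 11.22
position: [0.4896, -0.0239, 0.0547]
ee_rot: [0.701, -0.096, 0.096, -0.701]
ft_force: [-0.4, 0.1, -0.7]
grip_width: 0.152
```

Run:
```python
from h import *
from workcell import *
o=get_obs(); print(o["position"],o["joint_pos"].round(3),o["clock"],o["ft_force"])
for n in ("side",):
    c=camera(n);np.savez(n+"11.npz",**c)
    u,v=proj(c,[.55,-.03,.04])[0].astype(int); crop(c,u-50,v-50,u+50,v+50,6,f"pics/{n}11.png")
r=.058
for ph in np.radians([75,85,95,105,115]):
    x,z=-r*np.cos(ph),.016+r*np.sin(ph)-.0025
    print(round(np.degrees(ph)),delta(o,tcp_for_tip(x,0,z),down(RY)))
```

```text
[ 0.48961976 -0.02394346  0.05468047] [-0.682  0.191  0.701  2.004 -0.146  0.995  1.389] 11.2167 [-0.44505495  0.08480875 -0.72238523]
75 (array([-0.0001, -0.0006, -0.0001]), array([0.    , 0.    , 0.0009]))
85 (array([ 0.0099, -0.0024, -0.0001]), array([0.    , 0.    , 0.0009]))
95 (array([ 0.02  , -0.0024, -0.0001]), array([0.    , 0.    , 0.0009]))
105 (array([ 0.03  , -0.0006, -0.0001]), array([0.    , 0.    , 0.0009]))
115 (array([ 0.0395,  0.0029, -0.0001]), array([0.    , 0.    , 0.0009]))
```

View pics/side11.png

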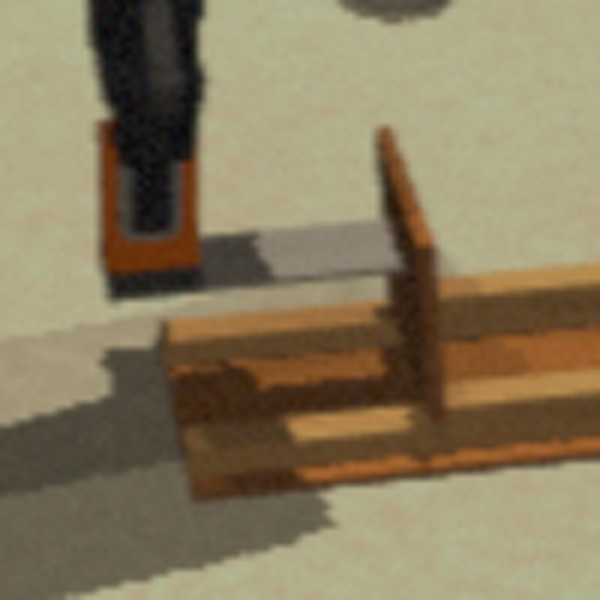

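>>> {"name": "send_rows", "arguments": {"motion": [[0,0.003,-0.0008,0,0,0,0],[0,0.006,-0.0016,0,0,0,0],[0,0.009,-0.002,0,0,0,0],[0,0.012,-0.0024,0,0,0,0],[0,0.015,-0.0024,0,0,0,0],[0,0.018,-0.0024,0,0,0,0],[0,0.021,-0.0024,0,0,0,0],[0,0.024,-0.0024,0,0,0,0],[0,0.024,-0.0024,0,0,0,0],[0,0.024,-0.0024,0,0,0,0]]}}

```text
clock: 12.1
position: [0.5117, -0.0302, 0.0566]
ee_rot: [0.701, -0.096, 0.096, -0.701]
ft_force: [0.5, -0.0, -1.5]
grip_width: 0.153
```

Run:
```python
from h import *
from workcell import *
o=get_obs(); print(o["position"],o["joint_pos"].round(3),o["clock"],o["ft_force"])
for n in ("side",):
    c=camera(n);np.savez(n+"12.npz",**c)
    u,v=proj(c,[.58,-.04,.04])[0].astype(int); crop(c,u-60,v-50,u+60,v+50,6,f"pics/{n}12.png")
```

```text
[ 0.51166257 -0.03023228  0.05664566] [-0.649  0.248  0.699  1.946 -0.187  1.012  1.433] 12.1 [ 0.54411665 -0.04670845 -1.50930755]
```

View pics/side12.png

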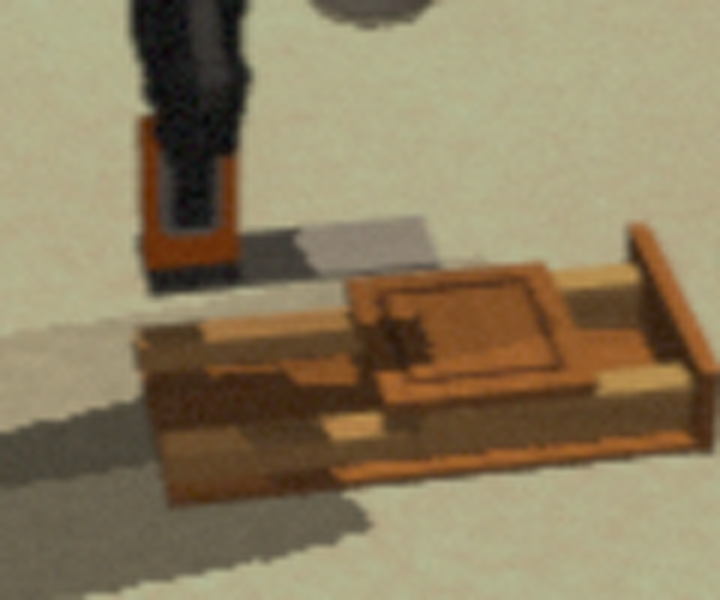

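The side view shows the plaque lying bare side up on the raised bed, with its outline square around (470,330). I'll take the lifter back to the mat.

Run:
```python
from h import *
from workcell import *
o=get_obs()
for p in([.4746,-.2833,.10],[.4746,-.2833,-.0082]): print(delta(o,p,down(-.304)))
```

```text
(array([ 0.0324, -0.0434, -0.2538]), array([ 0.0001,  0.0321, -0.0003]))
(array([ 0.0325,  0.0648, -0.2538]), array([ 0.0001,  0.0321, -0.0003]))
```

>>> {"name": "send_rows", "arguments": {"motion": [[0,-0.01,-0.015,0,0,0,0],[0,-0.02,-0.035,0,0,0,0],[0,-0.025,-0.06,-0.01,0,0,0],[0,-0.02,-0.07,-0.035,0,0,0],[0,-0.012,-0.07,-0.065,0,0.01,0],[0,-0.003,-0.07,-0.095,0,0.02,0],[0,0.006,-0.07,-0.125,0,0.032,0],[0,0.015,-0.065,-0.155,0,0.032,0],[0,0.022,-0.06,-0.185,0,0.032,0],[0,0.03,-0.055,-0.215,0,0.032,0]]}}

```text
clock: 12.98
position: [0.4826, -0.2465, 0.1116]
ee_rot: [-0.699, 0.107, -0.107, 0.699]
ft_force: [0.1, 0.4, -0.6]
grip_width: 0.155
```

>>> {"name": "send_rows", "arguments": {"motion": [[0,0,0,0,0,0,0],[0,0,0,0,0,0,0]]}}

```text
clock: 13.15
position: [0.4817, -0.2472, 0.1113]
ee_rot: [0.699, -0.109, 0.108, -0.698]
ft_force: [-0.3, 0.4, -1.5]
grip_width: 0.152
```

Run:
```python
from h import *
from workcell import *
o=get_obs(); print(o["position"],o["joint_pos"].round(3),o["clock"],o["ft_force"])
for p in([.4746,-.2833,.10],[.4746,-.2833,-.0082]): print(delta(o,p,down(-.304)))
```

```text
[ 0.48168872 -0.24718522  0.11132375] [-0.358  0.279  0.872  1.826 -0.232  1.145  1.855] 13.15 [-0.26434327  0.41975843 -1.52004272]
(array([ 0.0042,  0.0114, -0.0366]), array([ 0.0009, -0.0037, -0.0009]))
(array([ 0.0043,  0.1196, -0.0365]), array([ 0.0009, -0.0037, -0.0009]))
```

>>> {"name": "send_rows", "arguments": {"motion": [[0,0.002,0,-0.018,0,-0.004,0],[0,0.0042,0.012,-0.0366,0,-0.004,0],[0,0.0042,0.035,-0.0366,0,-0.004,0],[0,0.0042,0.06,-0.0366,0,-0.004,0],[0,0.0042,0.085,-0.0366,0,-0.004,0],[0,0.0042,0.1,-0.0366,0,-0.004,0],[0,0.0042,0.106,-0.0366,0,-0.004,0],[0,0.0042,0.106,-0.0366,0,-0.004,0]]}}

```text
clock: 13.82
position: [0.4755, -0.2799, 0.0047]
ee_rot: [-0.699, 0.106, -0.104, 0.7]
ft_force: [0.1, 0.1, -0.6]
grip_width: 0.156
```

Run:
```python
from h import *
from workcell import *
o=get_obs(); print(o["position"],o["joint_pos"].round(3),o["clock"],o["ft_force"])
print(delta(o,[.4746,-.2833,-.0082],down(-.304)))
for n in ("side",):
    c=camera(n);np.savez(n+"13.npz",**c)
    u,v=proj(c,[.5,-.28,.03])[0].astype(int); crop(c,u-60,v-50,u+60,v+50,6,f"pics/{n}13.png")
```

```text
[ 0.47550946 -0.27993339  0.00472069] [-0.201  0.463  0.79   1.885 -0.398  0.96   2.044] 13.8167 [ 0.06707793  0.13971807 -0.58035601]
(array([ 0.0001,  0.0129, -0.0035]), array([-0.0006,  0.0056, -0.0022]))
```

View pics/side13.png

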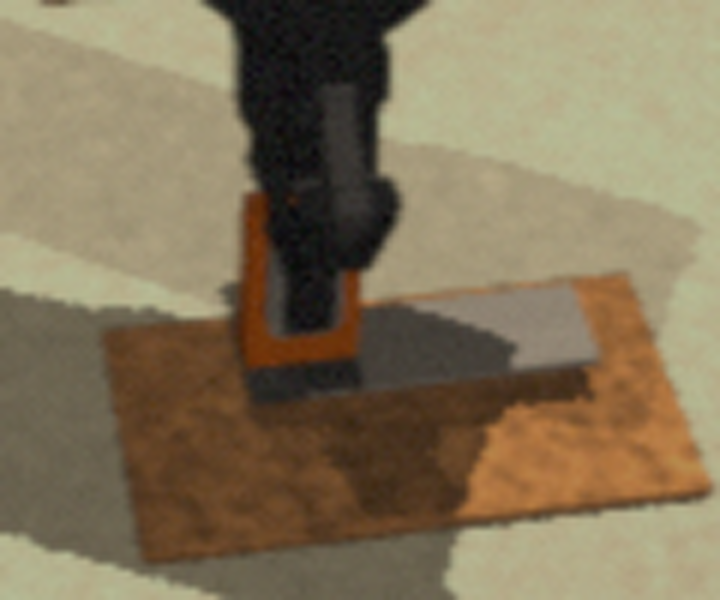

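>>> {"name": "send_rows", "arguments": {"motion": [[0,0,0.005,-0.0035,0,0,0],[0,0,0.009,-0.0035,0,0,0],[0,0,0.0115,-0.0035,0,0,0],[0,0,0.0125,-0.0035,0,0,0],[0,0,0.0128,-0.0035,0,0,0]]}}

```text
clock: 14.28
position: [0.4749, -0.2847, -0.0071]
ee_rot: [-0.699, 0.106, -0.106, 0.699]
ft_force: [-0.4, 1.0, -0.5]
grip_width: 0.151
```

Run:
```python
from h import *
from workcell import *
o=get_obs(); print(o["position"],o["clock"],o["ft_force"],o["torque"])
print(delta(o,[.4746,-.2833,-.0082],down(-.304)))
```

```text
[ 0.47486681 -0.28471605 -0.00711917] 14.2833 [-0.4109236   1.00205274 -0.48207808] [ 0.0127723   0.0277609  -0.02174763]
(array([-0.0007,  0.0011,  0.0013]), array([-0.0002,  0.0042,  0.    ]))
```

Down about 1 mm more, then release.

>>> {"name": "send_rows", "arguments": {"motion": [[0,0,0.0006,0,0,0,0],[0,0,0.0011,0,0,0,0],[0,0,0.0011,0,0,0,0],[30,0,0.0011,0,0,0,0],[45,0,0.0011,0,0,0,0],[60,0,0.0011,0,0,0,0],[60,0,0.0011,0,0,0,0],[60,0,0.0011,0,0,0,0]]}}

```text
clock: 14.95
position: [0.4749, -0.2848, -0.0082]
ee_rot: [-0.699, 0.106, -0.106, 0.699]
ft_force: [-0.0, 0.5, -0.2]
grip_width: 0.599
```

>>> {"name": "send_rows", "arguments": {"motion": [[60,0,-0.01,0,0,0,0],[60,0,-0.03,0,0,0,0],[60,0,-0.06,0,0,0,0],[60,0,-0.1,0,0,0,0],[60,0,-0.14,0,0,0,0],[60,0,-0.18,0,0,0,0],[60,0,-0.22,0,0,0,0],[60,0,-0.26,0,0,0,0],[0,-0.01,-0.28,0.03,0,0,0],[0,-0.02,-0.29,0.065,0,0,0]]}}

```text
clock: 15.78
position: [0.4745, -0.2199, 0.2858]
ee_rot: [0.699, -0.106, 0.11, -0.698]
ft_force: [0.6, 0.2, -0.4]
grip_width: 0.331
```

Run:
```python
from h import *
from workcell import *
o=get_obs(); print(o["position"],o["joint_pos"].round(3),o["clock"],o["ft_force"])
for n in ("side","top"):
    c=camera(n);np.savez(n+"14.npz",**c)
    u0,v0,u1,v1=(270,270,430,430) if n=="side" else (310,180,510,330)
    crop(c,u0,v0,u1,v1,4,f"pics/{n}14.png")
s=load("side14.npz");P=cloud(s)
```

```text
[ 0.47450119 -0.21993911  0.28578862] [-0.5    0.055  0.896  1.62  -0.043  1.482  1.663] 15.7833 [ 0.59879109  0.16220085 -0.35673792]
```

View pics/side14.png

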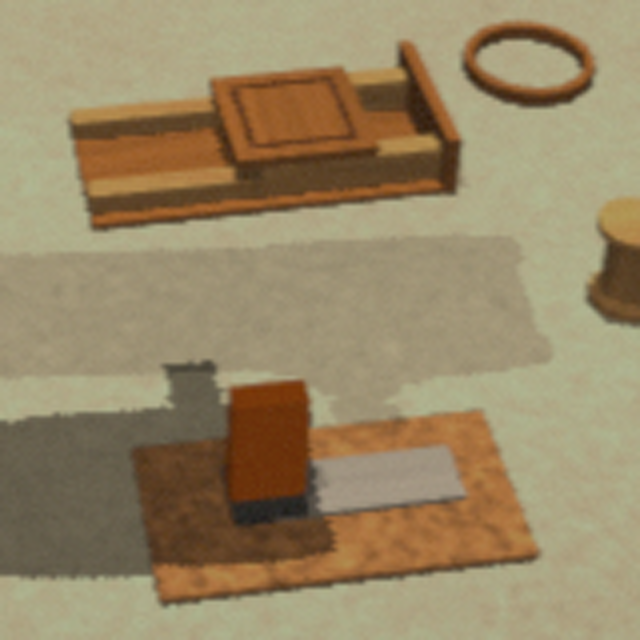

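View pics/top14.png

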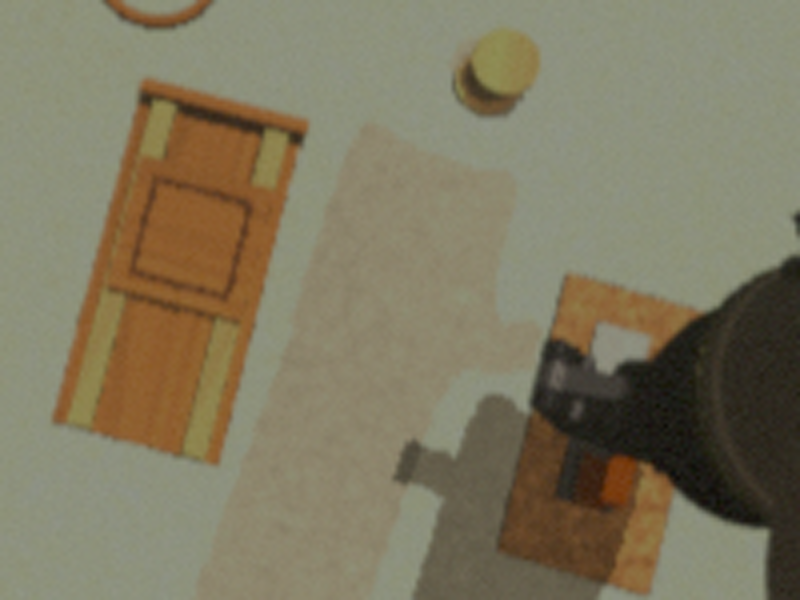

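Run:
```python
from h import *
t=load("top0.npz");s=load("side0.npz")
q=lambda p:(np.array(p,float)+.5)/6-.5+[140,240]
P=plane(t,[q(p) for p in[(120,178),(250,128),(357,443),(222,493)]],.11); print(P,"c",P.mean(0))
for a,b in((3,0),(2,1),): print(np.degrees(np.arctan2(*(P[b]-P[a])[[1,0]])),np.linalg.norm(P[b]-P[a]))
for a,b in((1,0),(2,3)): print(np.degrees(np.arctan2(*(P[b]-P[a])[[1,0]])),np.linalg.norm(P[b]-P[a]))
# ball triangulate
def ray(c,uv):
    a=plane(c,uv,0)[0];b=plane(c,uv,.3)[0];d=b-a;return a,d/np.linalg.norm(d)
def ballpix(c,lo,hi):
    hsv=cv2.cvtColor(c["pixels"],cv2.COLOR_RGB2HSV); m=((hsv[...,0]<8)|(hsv[...,0]>172))&(hsv[...,1]>140)
    v,u=np.where(m); k=(u>lo[0])&(u<hi[0])&(v>lo[1])&(v<hi[1]); return np.array([(u[k].min()+u[k].max())/2,(v[k].min()+v[k].max())/2]),k.sum()
A,n1=ballpix(t,(155,285),(190,318)); B,n2=ballpix(s,(215,175),(238,195)); print(A,n1,B,n2)
a,d=ray(t,A);b,e=ray(s,B)
M=np.linalg.lstsq(np.c_[d,-e],b-a,rcond=None)[0]; p1=a+d*M[0];p2=b+e*M[1];print("ball",p1,p2,(p1+p2)/2)
# plaque flatness
c=load("side14.npz");C=cloud(c)
for p in [(245,85),(340,75),(230,140),(368,145),(300,120)]:
    u,v=(np.array(p)/4+270).astype(int); w=C[v-1:v+2,u-1:u+2].reshape(-1,3); print(p,np.median(w,0).round(4))
pl=plane(c,[(np.array(p)+.5)/4-.5+270 for p in [(212,78),(345,67),(382,152),(245,165)]],.030); 
x=pl[:,:2]-RO; cs,sn=np.cos(RY),np.sin(RY); print("plaque corners in rack",np.c_[x@[cs,sn],x@[-sn,cs]].round(4))
c=load("top14.npz")
pl=plane(c,[(np.array(p)+.5)/4-.5+[310,180] for p in [(108,288),(134,158),(267,190),(240,318)]],.030); 
x=pl[:,:2]-RO; print("top",np.c_[x@[cs,sn],x@[-sn,cs]].round(4))
```

```text
[[0.54206635 0.36523968 0.11      ]
 [0.55909083 0.32045619 0.11      ]
 [0.44913917 0.27900388 0.11      ]
 [0.4328558  0.32473158 0.11      ]] c [0.49578804 0.32235784 0.11      ]
20.350694711680934 0.11648111909915179
20.65668775602568 0.11750599943891243
110.81433535966487 0.04791026603339173
109.60052708353757 0.04854040578602661
[170. 301.] 133 [225.5 185. ] 61
ball [0.47184454 0.31482776 0.18564581] [0.47072915 0.31516303 0.18570492] [0.47128684 0.3149954  0.18567537]
(245, 85) [ 0.6014 -0.0261  0.0294]
(340, 75) [ 0.6586 -0.0372  0.0293]
(230, 140) [ 0.5717 -0.0643  0.0275]
(368, 145) [ 0.6384 -0.1033  0.029 ]
(300, 120) [ 0.614  -0.0701  0.0292]
plaque corners in rack [[-0.014   0.0391]
 [ 0.0648  0.037 ]
 [ 0.0636 -0.0467]
 [-0.0129 -0.0452]]
top [[-0.0156  0.0388]
 [ 0.0624  0.0433]
 [ 0.0637 -0.0361]
 [-0.0131 -0.0388]]
```

Run:
```python
from h import *
from workcell import *
o=get_obs()
for p in([.42,.0,.28],[.415,.292,.26],[.4255,.2961,.13]): print(delta(o,p,down(.358)))
```

```text
(array([-0.1156,  0.0046,  0.1864]), array([-0.0022, -0.6512,  0.0042]))
(array([-0.2049,  0.0252,  0.4644]), array([-0.0022, -0.6512,  0.0042]))
(array([-0.1964,  0.1553,  0.471 ]), array([-0.0022, -0.6512,  0.0042]))
```

>>> {"name": "send_rows", "arguments": {"motion": [[0,-0.015,0,0.025,0,0,0],[0,-0.035,0,0.057,0,-0.04,0],[0,-0.055,0,0.09,0,-0.1,0],[0,-0.075,0,0.122,0,-0.16,0],[0,-0.095,0,0.155,0,-0.22,0],[0,-0.115,0,0.187,0,-0.28,0],[0,-0.127,0,0.223,0,-0.34,0],[0,-0.138,0,0.26,0,-0.4,0],[0,-0.149,0,0.295,0,-0.46,0],[0,-0.16,0,0.33,0,-0.52,0]]}}

```text
clock: 16.72
position: [0.4191, 0.147, 0.2825]
ee_rot: [-0.702, -0.079, 0.078, 0.703]
ft_force: [0.1, -0.1, 0.5]
grip_width: 0.001
```

>>> {"name": "send_rows", "arguments": {"motion": [[0,0,0,0,0,0,0],[0,0,0,0,0,0,0]]}}

```text
clock: 16.88
position: [0.4191, 0.147, 0.2818]
ee_rot: [0.703, 0.079, -0.079, -0.702]
ft_force: [-0.4, 0.1, -0.7]
grip_width: 0.001
```

Run:
```python
from h import *
from workcell import *
o=get_obs(); print(o["position"],o["joint_pos"].round(3),o["clock"],o["ft_force"])
for p in([.415,.292,.26],[.4255,.2961,.13]): print(delta(o,p,down(.358)))
```

```text
[0.41909945 0.14695173 0.28184042] [-0.888 -0.14   0.404  1.779  0.056  1.492  1.302] 16.8833 [-0.44410835  0.08640398 -0.70506279]
(array([0.0281, 0.0217, 0.1424]), array([ 0.0008, -0.1347, -0.0006]))
(array([0.0393, 0.1517, 0.1442]), array([ 0.0008, -0.1347, -0.0006]))
```

>>> {"name": "send_rows", "arguments": {"motion": [[0,0.006,0.005,0.035,0,-0.04,0],[0,0.013,0.01,0.07,0,-0.09,0],[0,0.02,0.015,0.105,0,-0.135,0],[0,0.028,0.02,0.142,0,-0.135,0],[0,0.03,0.05,0.144,0,-0.135,0],[0,0.033,0.08,0.144,0,-0.135,0],[0,0.033,0.11,0.144,0,-0.135,0],[0,0.033,0.135,0.144,0,-0.135,0],[0,0.033,0.135,0.144,0,-0.135,0]]}}

```text
clock: 17.63
position: [0.4188, 0.2901, 0.1427]
ee_rot: [0.698, 0.122, -0.126, -0.695]
ft_force: [-0.6, -0.7, -1.2]
grip_width: -0.001
```

Run:
```python
from h import *
from workcell import *
o=get_obs(); print(o["position"],o["joint_pos"].round(3),o["clock"],o["ft_force"])
for p in([.4255,.2961,.13],[.4958+.937*.0048,.3224+.35*.0048,.13]): print(delta(o,p,down(.358)))
for n in ("side","top"):
    c=camera(n);np.savez(n+"15.npz",**c)
    u,v=proj(c,[.46,.31,.17])[0].astype(int); crop(c,max(0,u-50),v-50,u+50,v+50,6,f"pics/{n}15.png")
    print(u-50,v-50)
```

```text
[0.41880161 0.29014738 0.14272261] [-0.985  0.115  0.311  1.841 -0.036  1.198  1.261] 17.6333 [-0.60091329 -0.66461029 -1.20751202]
(array([0.0084, 0.0127, 0.0033]), array([ 0.0034, -0.0054, -0.0062]))
(array([0.0883, 0.0122, 0.0037]), array([ 0.0034, -0.0054, -0.0062]))
172 142
124 257
```

View pics/side15.png

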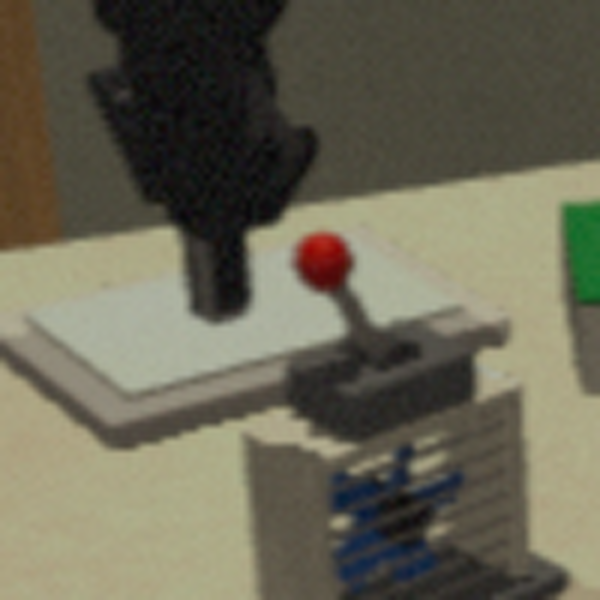

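View pics/top15.png

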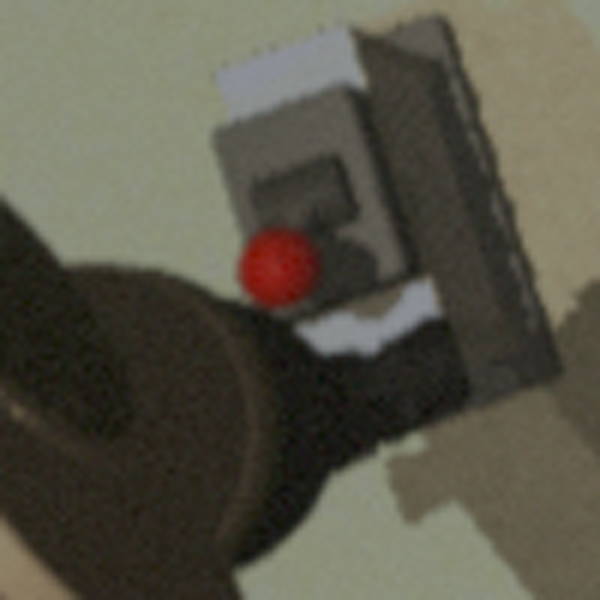

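Run:
```python
from h import *
s=load("side15.npz")
for z in(.14,.16,.17,.18,.19): print(z,proj(s,[.4188,.2901,z])[0])
```

```text
0.14 [209.96472598 208.52208547]
0.16 [209.23001225 201.28975363]
0.17 [208.85827263 197.63044503]
0.18 [208.48356451 193.94191529]
0.19 [208.10585219 190.223813  ]
```

>>> {"name": "send_rows", "arguments": {"motion": [[0,0.003,0.005,0.0034,0,0,0],[0,0.008,0.01,0.0034,0,0,0],[0,0.018,0.01,0.0034,0,0,0],[0,0.028,0.01,0.0034,0,0,0],[0,0.036,0.01,0.0034,0,0,0],[0,0.044,0.01,0.0034,0,0,0],[0,0.052,0.01,0.0034,0,0,0],[0,0.06,0.01,0.0034,0,0,0],[0,0.068,0.01,0.0034,0,0,0],[0,0.075,0.01,0.0034,0,0,0]]}}

```text
clock: 18.57
position: [0.4903, 0.323, 0.1368]
ee_rot: [-0.696, -0.125, 0.125, 0.696]
ft_force: [-2.1, 0.2, -1.0]
grip_width: 0.001
```

Run:
```python
from h import *
from workcell import *
o=get_obs(); print(o["position"],o["joint_pos"].round(3),o["clock"],o["ft_force"])
print(delta(o,[.4958+.937*.0048,.3224+.35*.0048,.1327],down(.358)))
for n in ("side",):
    c=camera(n);np.savez(n+"16.npz",**c)
    u,v=proj(c,[.49,.31,.17])[0].astype(int); crop(c,max(0,u-50),v-50,u+50,v+50,6,f"pics/{n}16.png")
```

```text
[0.49027408 0.32300426 0.1367749 ] [-0.935  0.29   0.33   1.659 -0.099  1.21   1.343] 18.5667 [-2.06324477  0.16543813 -1.03327953]
(array([ 0.0098,  0.0041, -0.0025]), array([ 0.    , -0.0029,  0.0001]))
```

View pics/side16.png

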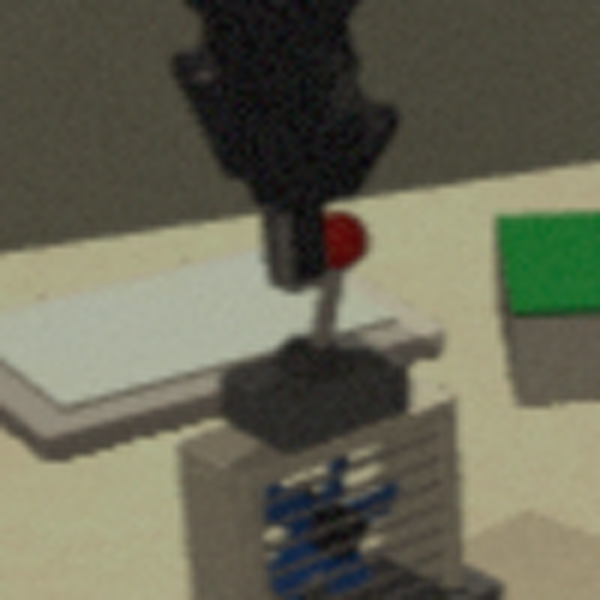

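>>> {"name": "send_rows", "arguments": {"motion": [[0,0.003,0.002,-0.001,0,0,0],[0,0.006,0.003,-0.002,0,0,0],[0,0.009,0.003,-0.002,0,0,0],[0,0.011,0.003,-0.002,0,0,0],[0,0.011,0.003,-0.002,0,0,0]]}}

```text
clock: 19.03
position: [0.5006, 0.3246, 0.1337]
ee_rot: [0.696, 0.125, -0.125, -0.696]
ft_force: [-0.3, -1.2, -0.3]
grip_width: 0.001
```

>>> {"name": "send_rows", "arguments": {"motion": [[0,0.0015,0,0,0,0,0],[0,0.003,0,0,0,0,0],[0,0.003,0,0,0,0,0]]}}

```text
clock: 19.28
position: [0.501, 0.3248, 0.1336]
ee_rot: [0.696, 0.123, -0.127, -0.696]
ft_force: [-12.2, -6.2, 5.8]
grip_width: 0.004
```

```bash
cat > ball.py <<'E'
from h import *
from workcell import *
o=get_obs(); print(o["position"],o["clock"],o["ft_force"])
print(delta(o,[.4958+.937*.0048,.3224+.35*.0048,.1327],down(.358)))
import sys
k=sys.argv[1]
s=camera("side");np.savez("side%s.npz"%k,**s)
t=camera("top");np.savez("top%s.npz"%k,**t)
u,v=proj(s,[.5,.31,.17])[0].astype(int); crop(s,max(0,u-50),v-50,u+50,v+50,6,"pics/side%s.png"%k)
def ray(c,uv):
    a=plane(c,uv,0)[0];b=plane(c,uv,.3)[0];d=b-a;return a,d/np.linalg.norm(d)
def ballpix(c):
    hsv=cv2.cvtColor(c["pixels"],cv2.COLOR_RGB2HSV); m=((hsv[...,0]<8)|(hsv[...,0]>172))&(hsv[...,1]>140)
    U,V=proj(c,[.5,.32,.188])[0]
    v,u=np.where(m); k=(abs(u-U)<30)&(abs(v-V)<30); 
    if k.sum()<5: return None,0
    return np.array([(u[k].min()+u[k].max())/2,(v[k].min()+v[k].max())/2]),k.sum()
A,n1=ballpix(t);B,n2=ballpix(s);print(A,n1,B,n2)
if n1 and n2:
    a,d=ray(t,A);b,e=ray(s,B);M=np.linalg.lstsq(np.c_[d,-e],b-a,rcond=None)[0];p=(a+d*M[0]+b+e*M[1])/2
    x=(p[:2]-[.4958,.3224])@[.937,.35];print("ball",p,"joint",np.arctan2(x,p[2]-.132)+.5)
E
python3 ball.py 17
```

```text
[0.50098471 0.32482158 0.13355844] 19.2833 [-12.23794018  -6.22451583   5.79183912]
(array([-0.0009,  0.0009, -0.0005]), array([ 0.0003, -0.0025, -0.0053]))
None 0 [243.  180.5] 40
```

View pics/side17.png

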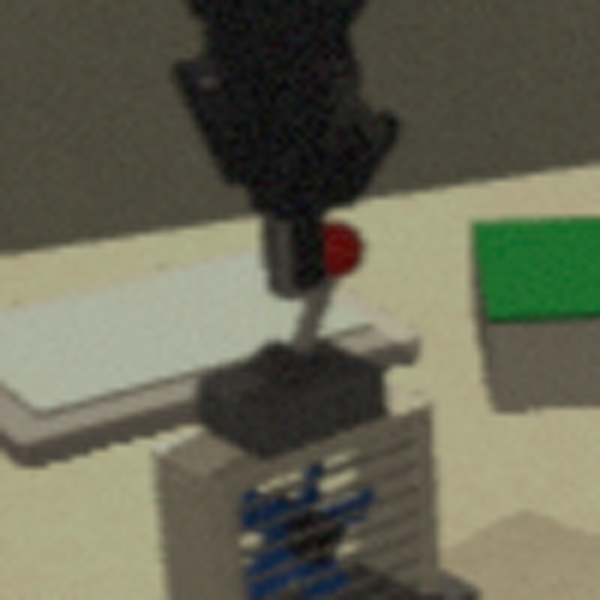

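The push force jumped to about 14 N, exactly where I predicted the end stop. I'll back off now.

>>> {"name": "send_rows", "arguments": {"motion": [[0,-0.005,0,0,0,0,0],[0,-0.015,0,0,0,0,0],[0,-0.035,0,0,0,0,0],[0,-0.06,0,0,0,0,0],[0,-0.08,-0.02,0,0,0,0],[0,-0.09,-0.05,0,0,0,0],[0,-0.09,-0.09,0.02,0,0,0],[0,-0.09,-0.13,0.05,0,0,0],[0,-0.1,-0.15,0.08,0,0,0],[0,-0.1,-0.15,0.08,0,0,0]]}}

```text
clock: 20.22
position: [0.3791, 0.372, 0.2891]
ee_rot: [-0.693, -0.129, 0.125, 0.698]
ft_force: [0.4, 1.2, -0.9]
grip_width: -0.0
```

```bash
python3 ball.py 18
python3 - <<'E'
from h import *
for n in("side","top"): cv2.imwrite(f"pics/{n}F.png",load(n+"18.npz")["pixels"][:,:,::-1])
E
```

```text
[0.37914513 0.37201019 0.28912755] 20.2167 [ 0.3679567   1.23138845 -0.86871598]
(array([ 0.0954,  0.1565, -0.0887]), array([-0.0063,  0.0034,  0.0063]))
[162.  274.5] 120 [242.5 180. ] 60
ball [0.52274361 0.33318904 0.18430737] joint 1.0065530802724
```

View pics/sideF.png

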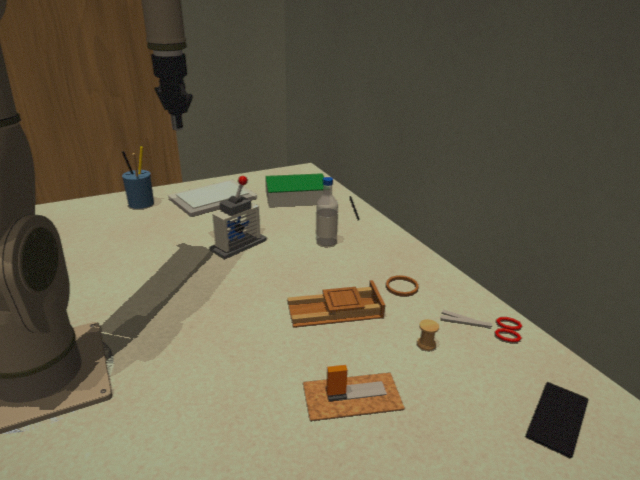

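View pics/topF.png

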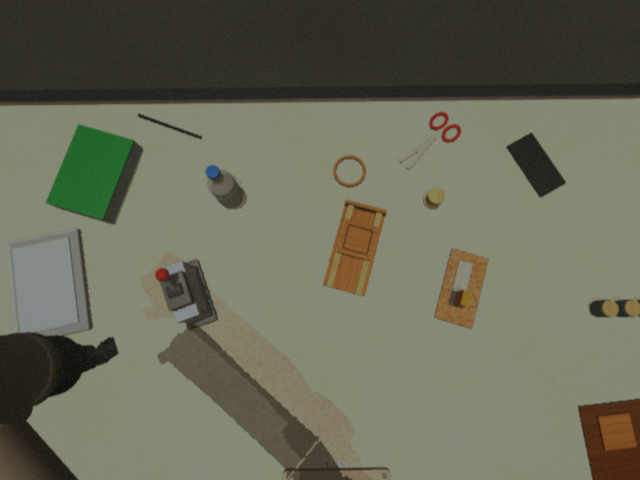

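Both views show the finished state: the lever is over (side 242,180), the plaque lies bare side up (343,299), the lifter is on its mat (350,385), and the bottle, spool and hoop haven't moved. I'm handing in.

```bash
python3 -c "
from workcell import *
print(get_obs()['joint_velocities'].round(4)); print(hand_in())"
```

```text
[ 0.0301  0.012   0.0474  0.0606  0.0132 -0.0154  0.0223]
the job is handed in; nothing more can be done
None
```

I finished the whole job in order and handed it in at about 20 s; `hand_in()` reports no verdict.

- **Plaque:** I slid the lifter's blade under the free edge and tipped the plaque over the step. It lies bare side up on the raised bed, and the gripper never touched it. Depth readings put its top at 27.5–29.4 mm at five points (30 mm expected), so it looks flat. Its near edge overhangs the step by about 13–15 mm, more than the roughly 8 mm I expected. Its centre is well over the raised bed.
- **Lifter:** It is back flat on the cork mat within a few millimetres of where it started, and released.
- **Switch:** I pushed the lever until the force jumped to about 14 N at the end stop. After backing off, the two cameras put it at 1.01 rad (1.0 is fully on).
- **Bystanders:** The bottle, spool and hoop look unmoved in the last pictures.

**Disagreement:** The real fingertips sat about 35–40 mm higher than the reported tool position. My first grip therefore caught only the very top of the lifter's handle. I let go, went lower using the camera images, and gripped it again.

The arm was clear of everything at hand-in, with joints still settling (at most 0.06 rad/s).

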